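# Seat the drive arbor in the bench spindle

## Robot

A 6-joint arm with a two-finger parallel gripper is mounted at the origin on the work surface. World frame = base frame: x ahead of the robot, y to its left, z up, the work surface at z = 0. Lengths are in m, angles in rad, forces in N, time in s.
With the tool pointing down it reaches from about 0.4 to 0.825 m from the base axis. Payload 7 kg.
Tool frame: the origin (TCP) lies at the very end of the fingers, on their centre line; the grasp point (between the pads) lies 19 mm behind it; y points along the fingers, z is the direction in which the jaws open and shut, and the axes are right-handed (so a half turn about y gives the same grasp; the last joint's range is limited). The gripper opens to 88 mm and grips with 3 to 60 N. Pads are 19 mm wide; open, the fingers measure 130 mm over their backs; the gripper's body (78 mm by 193 mm) begins 47 mm behind the grasp point.
Start: joints at [-0.994, 0.359, 0.012, 0, -1.224, -0.288], TCP at [0.192, -0.647, 0.204] pointing down, gripper open.
Joint ranges: [-3.07, 3.07], [-1.43, 2.12], [-1.02, 1.25], [-3.03, 1.67], [-3.05, -0], [-3.03, 3.03]. Speed limits (rad/s): [2.39, 2.39, 3.01, 3.14, 3.14, 3.14].

## Interface

Orientations are given as a 3x3 rotation matrix whose columns are the frame's x, y, z axes.
In Python, from bench import telemetry, viewer, workorder gives the robot as it stands. The module is installed in compiled form; this text tells all that it offers.
- The arm moves only by the tool apply_moves, never from a script. Its arguments are lists of equal length, an entry for each row: "claw": the opening, from 0 (shut) to 1 (fully open); "translation": the shift along the tool's x, y, z in cm, a list of three; "twist": the turn, a rotation vector about the tool's x, y, z in degrees, a list of three. In form: {"claw": [claw, ...], "translation": [[tx, ty, tz], ...], "twist": [[ax, ay, az], ...]}. A call has 1 to 20 rows; each row shifts and turns the commanded pose from where the row before left it, along the tool's axes as they then stand; what a row does not reach is not made up. A row lasts 1/10 s, in which the tool goes at most 50 mm and 8.59 degrees, less where a joint would pass 70% of its speed; a pose out of reach is approached as far as the arm can. A call is refused whole if a number of a shift passes 5 or a number of a turn 8.59, either way. A call with a gripper value outside its range is refused whole. The fingers move at their own pace and stop on an object; "newtons" is the grip in N (left out, the last holds). Time passes only in rows, so rows that do not move let the fingers close. It gives the time, the measured TCP pose, the force and the opening at its end, in the units of the state.
- telemetry.get_state(): the state, without advancing time (a new reading comes with each control period).
- viewer.camera(name): name is "side" or "top"; returns a dict with "pixels" (420x560x3 uint8, red, green, blue), "camera_matrix" (3x3 intrinsics, pixels), "dist" ([k1, k2, p1, p2, k3] as OpenCV has them; the pictures are not rectified), "rvec" (rotation vector, rad) and "tvec" (3), from world to camera coordinates, as OpenCV has them. Camera axes: x right, y down, z forward; pixel columns grow to the right and rows downward; lengths in m; the calibration is good to about 2 mm. A picture is of the moment at which its call begins. There is no depth.
- workorder.hand_in(): hands the job in, once; it reports no verdict.
The state is a dict: "clock": time; "joint_positions": joint angles; "dq": joint speeds; "tau": joint torques, N m; "tool_pos": TCP position; "ee_rot": TCP orientation; "wrist_force": force on the tool from outside, world axes, zero at the start; "moment": the same for the moment, N m; "finger_gap": finger opening in m.
Only numpy, scipy, OpenCV 4.12 (cv2) and the standard library are available. Lean on these libraries where they do the work, as an engineer would, in place of code of your own. Each camera call takes 0.05 s, during which the arm holds its last target.

## Task

Take the arbor with the tapered shank and the two slots in its flange out of its stand and seat it, shank down, in the upright spindle of the small bench machine. Its slots must go over the two drive dogs on the spindle nose: there is no telling at what angle the spindle has stopped, so feel for them by turning the arbor lightly, then push it firmly through the snap until the flange sits fully home, and let go. Never force it down against the dogs (keep under 50 N), and leave the plain arbor and the other things on the bench where they are.

Things in the scene. Friction and masses are not known exactly. Their poses are not given: they have to be found in the camera images.
- arbor: Steel arbor to seat, 0.36-0.54 kg, upright in one of the stand's two holes. Origin: on its axis at the flange's underside; z up, away from the shank. Flange 58 mm across, 14 mm thick, with two through slots 13 mm wide, open to the rim, at its +x and -x sides (alike). Shank below: 31.6 mm across at the flange, tapering to 18 mm at 40 mm below, then a neck and a 15 mm knob ending 55.5 mm below.
- arbor_grip (a point): Middle of the arbor's rectangular grip, 38 mm above the arbor's origin, same axes. The grip is 30 mm along x by 24 mm along y and spans 14 to 50 mm above the arbor's origin; a stub 22 mm across on top of it ends at 62 mm.
- plain_arbor: The other arbor, not wanted: plain round flange 48 mm across, 9 mm thick, no slots; straight 18 mm shank, square 26 mm grip, 55 mm tall above the flange's underside, where its origin lies. It stays in the stand.
- stand: Aluminium stand, fixed, 90 mm (x) by 215 mm (y), top plate 75 mm above the bench. Origin at the centre of its underside. Two 38 mm holes at y = -55 and +55 mm; the arbor may be in either, its flange resting on the plate.
- machine: Small grey bench machine, fixed: base 170 x 190 mm, 68 mm high, a round steel spindle nose 63 mm across standing up out of it to 100 mm, a dark motor lying on its +x side. Origin at the centre of its underside, under the spindle axis. The spindle turns about the vertical against a drag of about 0.2 N m; a flange pressed on its dogs with more than about 8 N drags it round.
- nose (a point): Centre of the flat top face of the spindle nose, on its axis, 100 mm above the bench; axes as the machine's, they do not turn with the spindle. The tapered bore opens here, 34.2 mm across, narrowing 7 mm in diameter per 24 mm of depth, 68 mm deep. With the arbor fully home its flange lies on this face and its origin is at this point.
- dog_tops (a point): On the spindle axis level with the tops of the two drive dogs, 12 mm above the nose face; axes as the machine's. Dogs on opposite sides of the bore, each 10 mm wide, from 18.5 to 31.5 mm off the axis. The line through them lies anywhere within 0.7 rad of the machine's x axis: not measured. Slots off the dogs, the flange rides at this height; slots over them to about 0.06 rad, it can go down.
- snap (a point): Point on the spindle axis 45 mm below the nose face, inside the bore, where two sprung balls snap in behind the arbor's knob. With the slots over the dogs the arbor goes down freely until its flange is about 9 mm above the face; then the snap resists with 5 to 15 N, strongest about 5 mm above the face, and past that it pulls in and holds the arbor.
- spanner: A bystander: a 160 mm spanner lying on the bench; leave it alone. Origin at its underside.
- driver: A bystander: a 170 mm screwdriver lying on the bench; leave it alone. Origin at its underside.
- oil: A bystander: a grey bottle, 48 mm across, 115 mm tall; leave it alone. Origin at its underside (middle).
- grease: A bystander: a jar, 64 mm across, 60 mm tall; leave it alone. Origin at its underside (middle).
- socket: A bystander: a steel plug socket standing up, 26 mm across, 62 mm tall; leave it alone. Origin at its underside (middle).
- sprocket: A bystander: a small dark sprocket lying flat, 58 mm across, 9 mm thick; leave it alone. Origin at its underside (middle).
- filters: A bystander: a cardboard box, 70 x 100 mm, 45 mm tall; leave it alone. Origin at its underside (middle).
Things that resemble listed ones, but are neither listed nor needed, are in the scene too. What is shaped like the arbor but blue or red is not meant.

How it is judged:
On the way, in this order (a step that is already met when the one before it is completed fails the run):
1. the slotted arbor is lifted clear out of the stand (height (world z) of arbor above 0.135 m), for 0.1 s.
2. its slots have gone down over the dogs (z of arbor in the frame of nose below 0.0095 m and horizontal distance between arbor and nose below 0.004 m and angle between arbor's own z axis and vertical below 0.1 rad), for 0.1 s.
At the end, for the whole second after the job is handed in: The slotted arbor is fully home in the spindle: flange underside within 2 mm of the nose face, its axis within 2.5 mm of the spindle's and within 2 degrees of upright, released and at rest; the plain arbor has stayed within 15 mm and the other things on the bench within 30 mm of where they were (z of arbor in the frame of nose below 0.002 m and horizontal distance between arbor and nose below 0.0025 m and angle between arbor's own z axis and vertical below 0.035 rad and linear speed of arbor below 0.01 m/s and contact force between the fingers and arbor below 0.1 N); the robot touches nothing.
It fails at once if the arbor is pressed on the machine with more than 50 N (contact force between arbor and machine above 50 N).
It fails at once if the plain arbor is moved by more than 15 mm (distance of plain_arbor from where it was at the start of the episode above 0.015 m).
It fails at once if another thing on the bench is moved by more than 30 mm (distance of any of spanner, driver, oil, grease, socket, sprocket, filters from where it was at the start of the episode above 0.03 m).
It also fails if it takes over 61 s, if anything falls off the work surface, if the arm or the gripper's body presses on something with over 40 N, if the wrist force passes 120 N, or if a joint passes its speed limit or range.

## Working session

There is one attempt and no reset: what is moved stays moved. The work goes in short steps, Python scripts to look and compute and a tool call to move; the robot and the scene stay as the last step left them, time stands still between calls to the robot, and variables do not carry over. Pictures are saved under pics/ and viewed, and the job is handed in when it is done.

Besides the shell and the picture viewer there is one more tool, called after ">>>" by a JSON object that holds its "fn" and its "kwargs", one argument or row to a line. apply_moves: Moves the arm, as the interface text tells. Its arguments: {"type":"object","properties":{"claw":{"type":"array","items":{"type":"number"}},"translation":{"type":"array","items":{"type":"array","items":{"type":"number"}}},"twist":{"type":"array","items":{"type":"array","items":{"type":"number"}}},"newtons":{"type":"number"}},"required":["claw","translation","twist"]}

```bash
mkdir -p pics; python3 - <<'E'
from bench import telemetry, viewer
import cv2
print(telemetry.get_state())
for n in("side","top"):
    c=viewer.camera(n); cv2.imwrite(f"pics/{n}0.png",c["pixels"][:,:,::-1])
    print(n,c["camera_matrix"],c["dist"],c["rvec"],c["tvec"])
E
```

```text
{'clock': 0.0, 'joint_positions': array([-9.93878808e-01,  3.59382823e-01,  1.10468744e-02, -3.63645340e-04,
       -1.22407655e+00, -2.88092405e-01]), 'dq': array([ 8.88913040e-04, -8.27765421e-05, -1.18475817e-03,  1.43809658e-03,
       -7.85878679e-04, -4.29410327e-04]), 'tau': array([-4.83529238e-04, -5.82722819e+01,  2.93050146e+01,  6.99730173e+00,
        7.02512145e-03, -1.83269685e-04]), 'tool_pos': array([ 0.19207757, -0.64654292,  0.20271769]), 'ee_rot': array([[ 9.58614404e-01, -5.94868006e-04, -2.84706990e-01],
       [ 2.84707581e-01,  1.54112006e-03,  9.58613175e-01],
       [-1.31480654e-04, -9.99998636e-01,  1.64670332e-03]]), 'wrist_force': array([ 0.34460351, -0.17042819, -0.5134687 ]), 'moment': array([-0.01265955,  0.01687241, -0.01673878]), 'finger_gap': 0.0878595706893686}
side [[525.77738062   0.         278.03949354]
 [  0.         525.77738062 205.93820603]
 [  0.           0.           1.        ]] [0.03072043 0.         0.         0.         0.        ] [ 1.01692553 -2.34507895  1.13547103] [0.41039307 0.3606947  1.11001785]
top [[422.99514504   0.         288.29588058]
 [  0.         422.99514504 203.58805177]
 [  0.           0.           1.        ]] [0.02986839 0.         0.         0.         0.        ] [ 2.13341612 -2.16372931  0.12787354] [0.01211035 0.59669918 0.98063948]
```

View pics/side0.png

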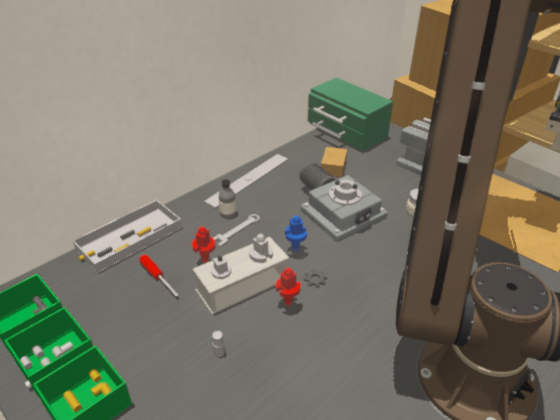

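View pics/top0.png

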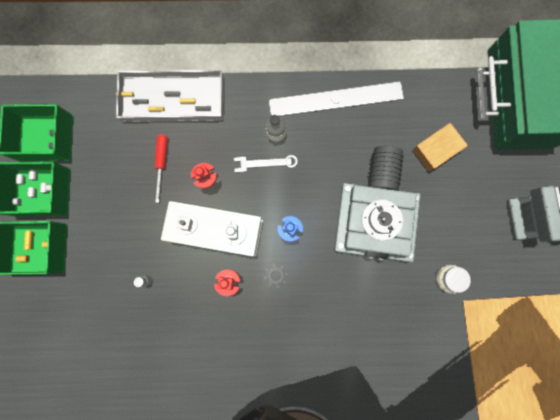

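```bash
cat > h.py <<'E'
import numpy as np, cv2
from bench import viewer
C={}
def cam(n):
    c=viewer.camera(n); C[n]=c; return c
def proj(c,P):
    p,_=cv2.projectPoints(np.float64(P).reshape(-1,1,3),c["rvec"],c["tvec"],c["camera_matrix"],np.float64(c["dist"])); return p.reshape(-1,2)
def ray(c,uv,z):
    n=cv2.undistortPoints(np.float64(uv).reshape(-1,1,2),c["camera_matrix"],np.float64(c["dist"])).reshape(-1,2)
    R,_=cv2.Rodrigues(c["rvec"]); o=-R.T@np.ravel(c["tvec"])
    d=np.c_[n,np.ones(len(n))]@R
    return o+d*((z-o[2])/d[:,2])[:,None]
def crop(c,u0,v0,u1,v1,f,name):
    im=c["pixels"][v0:v1,u0:u1,::-1]; cv2.imwrite(name,cv2.resize(im,None,fx=f,fy=f,interpolation=cv2.INTER_CUBIC))
E
python3 - <<'E'
from h import *
t=cam("top");s=cam("side")
crop(t,150,190,280,265,6,"pics/tst.png")
crop(t,325,170,435,270,6,"pics/tm.png")
crop(s,185,220,305,310,6,"pics/sst.png")
print(ray(t,[[165,230],[258,217],[186,223],[232,231],[383,219]],.075))
E
```

```text
[[ 0.53485748  0.28869635  0.075     ]
 [ 0.56180084  0.07390877  0.075     ]
 [ 0.55032866  0.24057277  0.075     ]
 [ 0.53024053  0.13404986  0.075     ]
 [ 0.55302681 -0.2143793   0.075     ]]
```

View pics/tst.png

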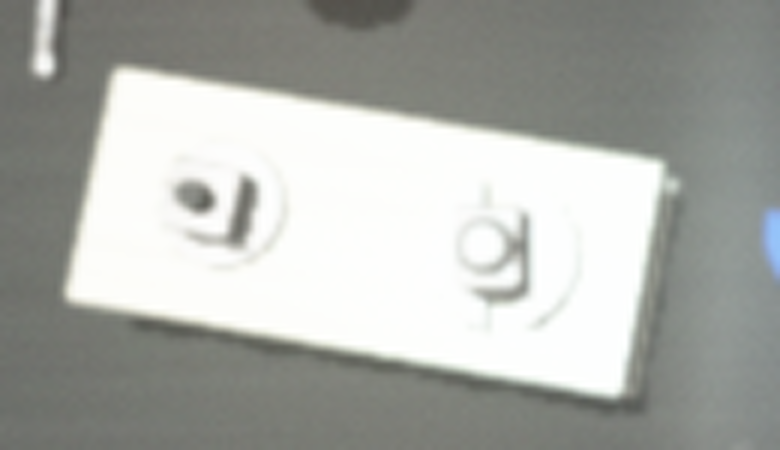

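View pics/tm.png

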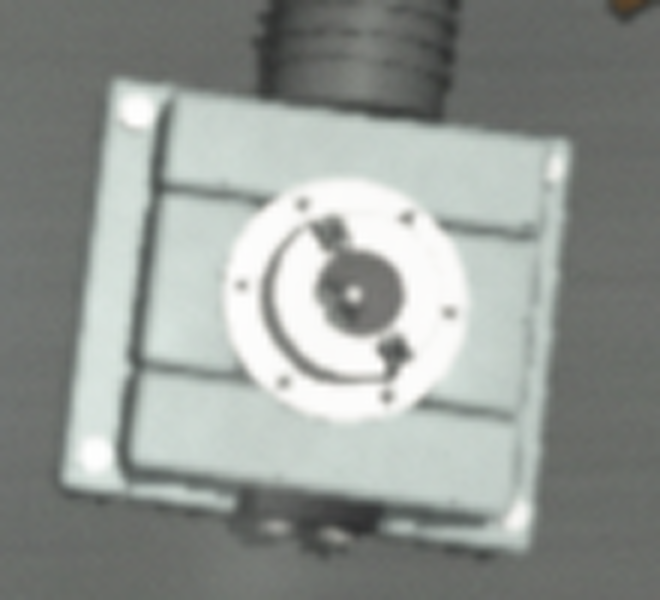

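View pics/sst.png

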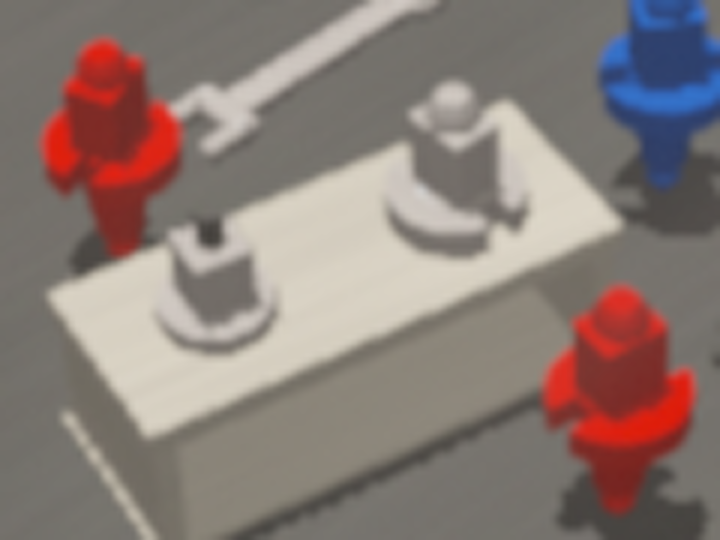

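```bash
cat >> h.py <<'E'
def crop2(c,u0,v0,u1,v1,f,name,lo,hi,draw=None):
    im=c["pixels"][v0:v1,u0:u1,::-1].astype(float)
    im=np.clip((im-lo)/(hi-lo)*255,0,255).astype(np.uint8)
    im=cv2.resize(im,None,fx=f,fy=f,interpolation=cv2.INTER_CUBIC)
    for P,col in (draw or []):
        q=((proj(c,P)-[u0,v0]+.5)*f-.5)
        cv2.polylines(im,[np.int32(np.round(q*8))],False,col,1,cv2.LINE_AA,3)
    cv2.imwrite(name,im)
E
python3 - <<'E'
from h import *
t=cam("top");s=cam("side")
crop2(t,205,205,265,260,10,"pics/a1.png",190,255)
crop2(t,355,190,410,245,10,"pics/a2.png",150,255)
crop2(s,315,170,375,215,12,"pics/a3.png",60,240)
crop2(s,240,225,285,265,14,"pics/a4.png",60,240)
E
```

```text
(no output)
```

View pics/a1.png

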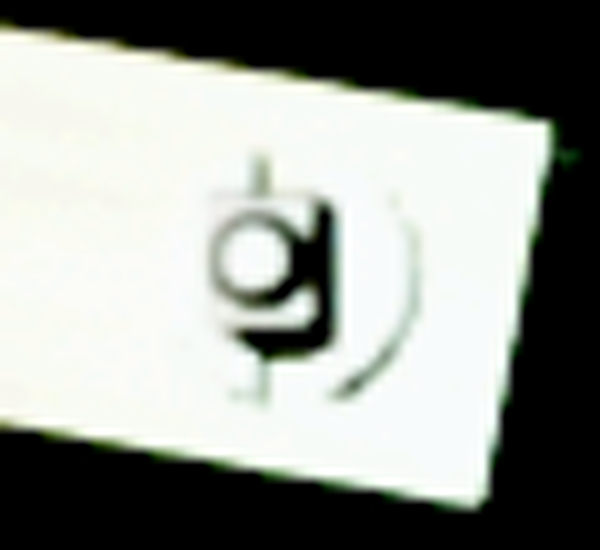

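View pics/a2.png

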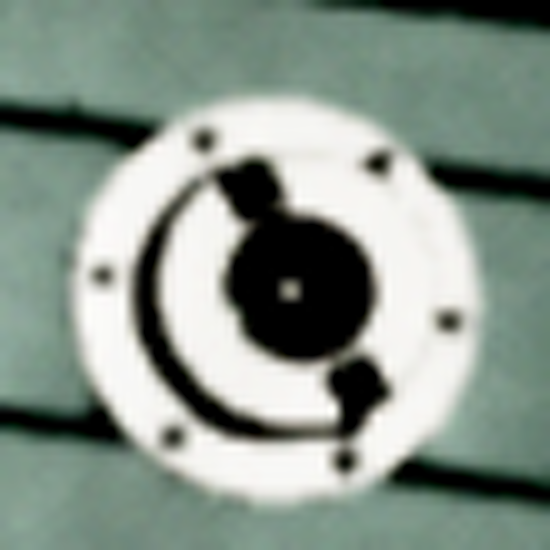

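View pics/a3.png

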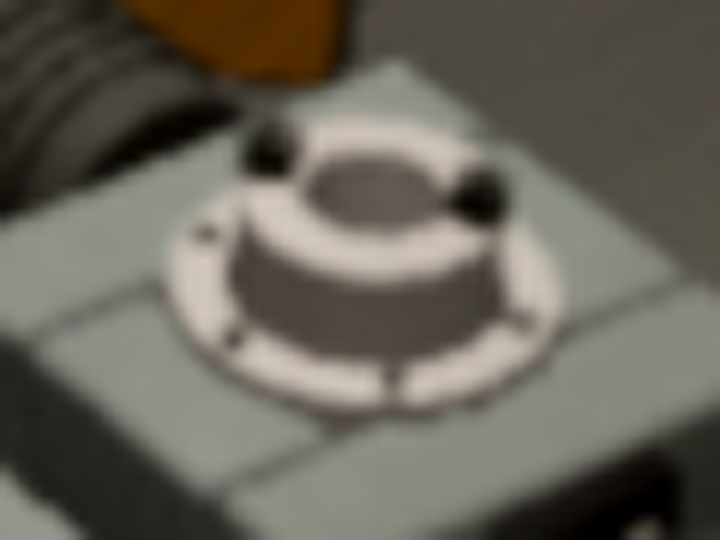

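View pics/a4.png

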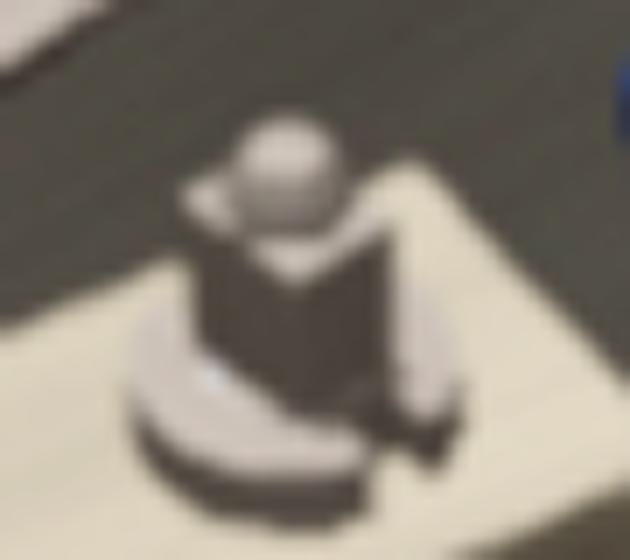

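```bash
cat > m.py <<'E'
from h import *
def circ(x,y,z,r,n=60):
    a=np.linspace(0,2*np.pi,n); return np.c_[x+r*np.cos(a),y+r*np.sin(a),np.full(n,z)]
def rect(x,y,z,th,x0,x1,y0,y1):
    p=np.array([[x0,y0],[x1,y0],[x1,y1],[x0,y1],[x0,y0]])
    c,s=np.cos(th),np.sin(th); p=p@np.array([[c,s],[-s,c]]); return np.c_[p+[x,y],np.full(5,z)]
R=(0,0,255);G=(0,200,0);B=(255,0,0)
def arb(x,y,z,th):
    return [(circ(x,y,z+.062,.011),R),(rect(x,y,z+.05,th,-.015,.015,-.012,.012),G),(rect(x,y,z+.014,th,-.015,.015,-.012,.012),G),(circ(x,y,z+.014,.029),B),(circ(x,y,z,.029),B),
     (rect(x,y,z+.014,th,.018,.029,-.0065,.0065),R),(rect(x,y,z+.014,th,-.029,-.018,-.0065,.0065),R)]
def mac(x,y,th):
    return [(circ(x,y,.1,.0315),B),(circ(x,y,.1,.0171),R),(rect(x,y,.112,th,.0185,.0315,-.005,.005),G),(rect(x,y,.112,th,-.0315,-.0185,-.005,.005),G)]
E
python3 - <<'E'
from m import *
t=cam("top");s=cam("side")
f=lambda o,p,k:[o[0]+(p[0]+.5)/k-.5,o[1]+(p[1]+.5)/k-.5]
d=ray(t,[f((355,190),(252,188),10),f((355,190),(358,380),10)],.112); print("dogs top",d,d.mean(0)); v=d[0]-d[1];print(np.hypot(*v[:2]),np.arctan2(v[1],v[0]))
d2=ray(s,[f((315,170),(270,150),12),f((315,170),(478,197),12)],.108); print("dogs side",d2,d2.mean(0)); v2=d2[0]-d2[1];print(np.arctan2(v2[1],v2[0]))
a=ray(t,[f((205,205),(252,258),10)],.137);a2=ray(s,[f((240,225),(288,165),14)],.137);print("arb",a,a2)
x,y=(d.mean(0))[:2];th=np.arctan2(v[1],v[0])
crop2(t,355,190,410,245,10,"pics/b2.png",150,255,mac(x,y,th))
crop2(s,315,170,375,215,12,"pics/b3.png",60,240,mac(x,y,th))
x,y=a[0,:2]
crop2(t,205,205,265,260,10,"pics/b1.png",190,255,arb(x,y,.075,0))
crop2(s,240,225,285,265,14,"pics/b4.png",60,240,arb(x,y,.075,0))
E
```

```text
dogs top [[ 0.57351766 -0.20033674  0.112     ]
 [ 0.5304804  -0.22184242  0.112     ]] [ 0.55199903 -0.21108958  0.112     ]
0.04811133210375487 0.46340674152370537
dogs side [[ 0.56974561 -0.19845895  0.108     ]
 [ 0.52454783 -0.21974192  0.108     ]] [ 0.54714672 -0.20910044  0.108     ]
0.44008574454898164
arb [[0.52751579 0.12994691 0.137     ]] [[0.52155121 0.13232202 0.137     ]]
```

View pics/b1.png

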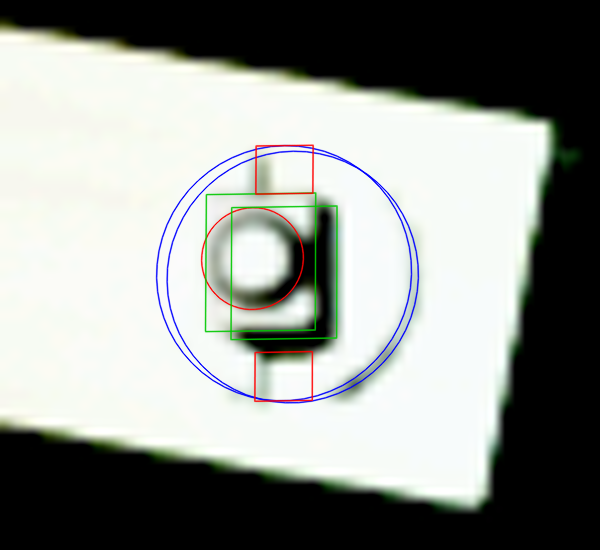

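View pics/b2.png

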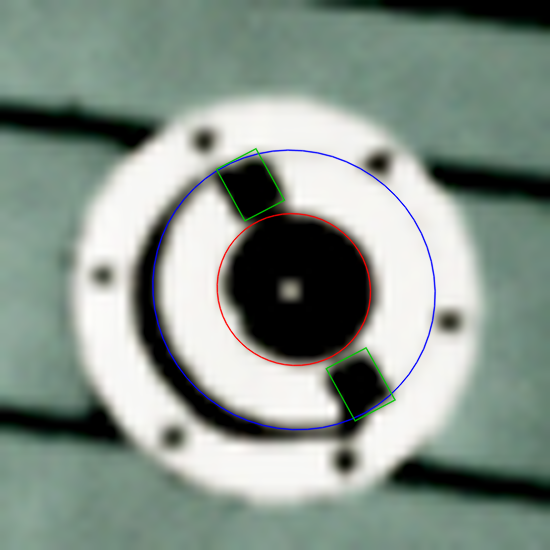

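View pics/b3.png

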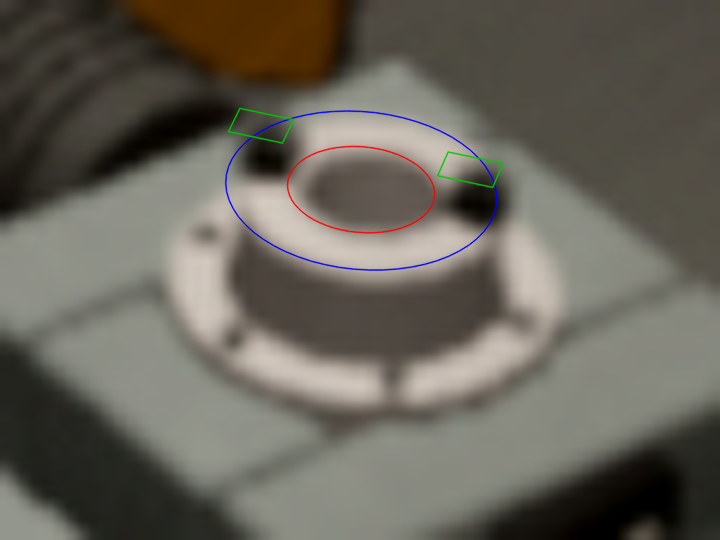

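View pics/b4.png

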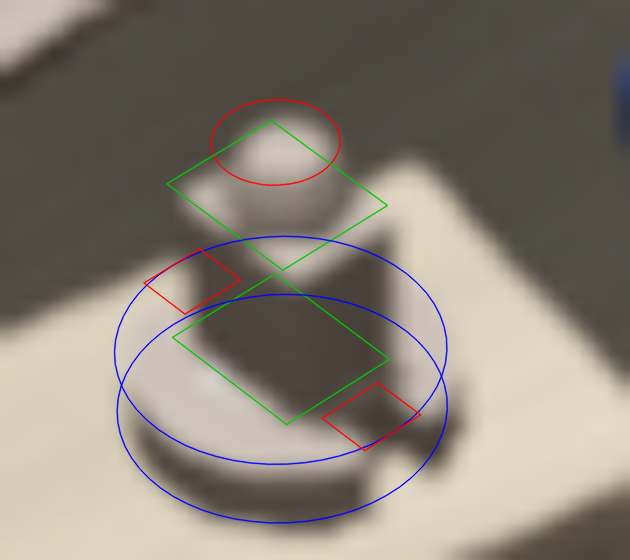

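>>> {"fn": "apply_moves", "kwargs": {
  "claw": [1, 1, 1, 1, 1, 1, 1, 1, 1, 1, 1],
  "translation": [
    [0, 0, 0],
    [0, 0, 0],
    [2.8, 0, 3.9],
    [2.8, 0, 3.9],
    [2.8, 0, 3.9],
    [2.8, 0, 3.9],
    [2.8, 0, 3.9],
    [2.8, 0, 3.9],
    [2.8, 0, 3.9],
    [2.8, 0, 3.9],
    [2.8, 0, 3.9]
  ],
  "twist": [
    [0, 8.25, 0],
    [0, 8.25, 0],
    [0, 0, 0],
    [0, 0, 0],
    [0, 0, 0],
    [0, 0, 0],
    [0, 0, 0],
    [0, 0, 0],
    [0, 0, 0],
    [0, 0, 0],
    [0, 0, 0]
  ],
  "newtons": 30
}}

```text
clock: 1.5
tool_pos: [0.4448, -0.2941, 0.2041]
ee_rot: [[1.0, 0.001, -0.001], [0.001, -0.0, 1.0], [0.001, -1.0, -0.0]]
wrist_force: [1.8, -2.0, -0.5]
finger_gap: 0.0879
```

>>> {"fn": "apply_moves", "kwargs": {
  "claw": [1, 1, 1, 1, 1, 1, 1, 1, 1, 1, 1],
  "translation": [
    [0.9, 0, 4.7],
    [0.9, 0, 4.7],
    [0.9, 0, 4.7],
    [0.9, 0, 4.7],
    [0.9, 0, 4.7],
    [0.9, 0, 4.7],
    [0.9, 0, 4.7],
    [0.9, 0, 4.7],
    [0.9, 0, 4.7],
    [0, 4, 0],
    [0, 0, 0]
  ],
  "twist": [
    [0, 0, 0],
    [0, 0, 0],
    [0, 0, 0],
    [0, 0, 0],
    [0, 0, 0],
    [0, 0, 0],
    [0, 0, 0],
    [0, 0, 0],
    [0, 0, 0],
    [0, 0, 0],
    [0, 0, 0]
  ]
}}

```text
clock: 2.6
tool_pos: [0.5216, 0.1275, 0.1594]
ee_rot: [[1.0, -0.007, -0.002], [0.002, -0.003, 1.0], [-0.007, -1.0, -0.003]]
wrist_force: [-0.7, -0.1, 0.2]
finger_gap: 0.0875
```

```bash
python3 - <<'E'
from m import *
from bench import telemetry
t=cam("top");s=cam("side"); S=telemetry.get_state(); p=S["tool_pos"];print(p)
pads=[(np.array([[p[0]-.0095,p[1]+k,p[2]],[p[0]+.0095,p[1]+k,p[2]],[p[0]+.0095,p[1]+k,p[2]+.03],[p[0]-.0095,p[1]+k,p[2]+.03],[p[0]-.0095,p[1]+k,p[2]]]),R) for k in(-.044,.044)]
crop2(s,210,180,310,270,8,"pics/c1.png",0,255,pads)
crop2(t,180,180,280,260,8,"pics/c2.png",0,255,pads)
E
```

```text
[0.52416717 0.12669961 0.16370823]
```

View pics/c1.png

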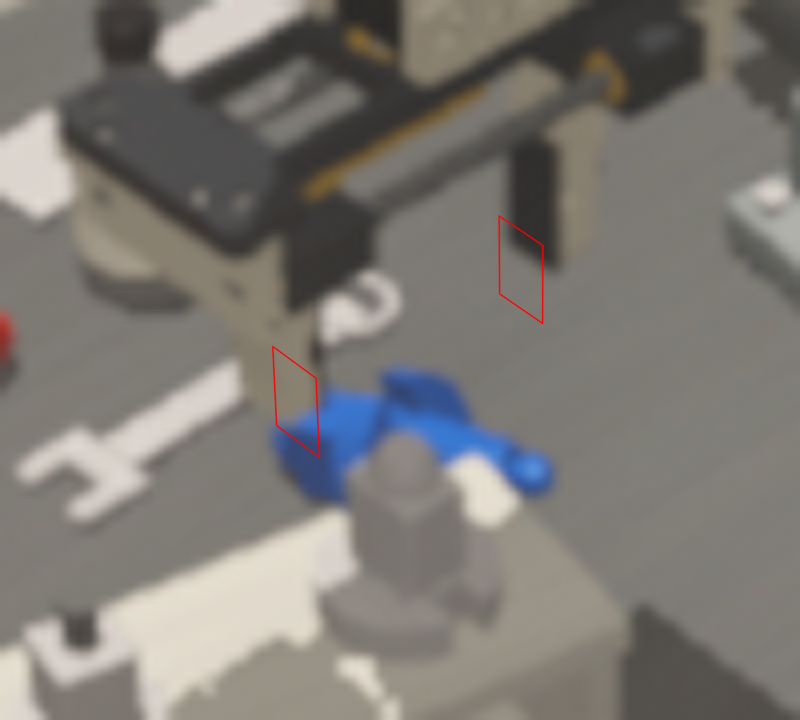

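View pics/c2.png

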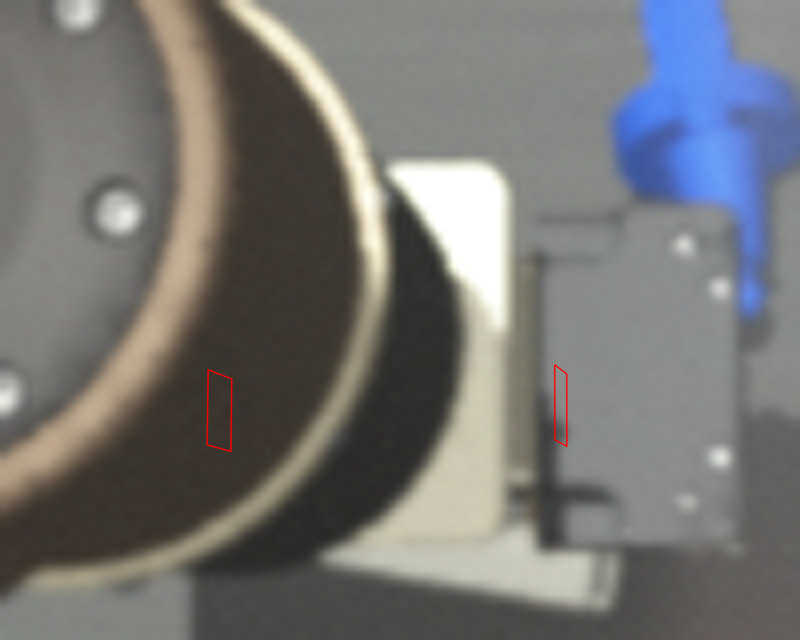

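```bash
python3 - <<'E'
from m import *
from bench import telemetry
for i in range(3):
    S=telemetry.get_state(); print(S["clock"],S["tool_pos"],S["wrist_force"],S["dq"].round(3))
    t=cam("top")
s=cam("side")
cv2.imwrite("pics/d_s.png",s["pixels"][:,:,::-1]);cv2.imwrite("pics/d_t.png",t["pixels"][:,:,::-1])
print(ray(t,[[290,228]],.05))
p=S["tool_pos"];
pads=[(np.array([[p[0]-.0095,p[1]+k,p[2]],[p[0]+.0095,p[1]+k,p[2]],[p[0]+.0095,p[1]+k,p[2]+.03],[p[0]-.0095,p[1]+k,p[2]+.03],[p[0]-.0095,p[1]+k,p[2]]]),R) for k in(-.044,.044)]
crop2(s,210,180,310,270,8,"pics/d1.png",0,255,pads)
E
```

```text
2.7 [0.52416717 0.12669961 0.16370823] [ 0.01234147 -0.37643596  0.62691011] [-0.016 -0.027  0.031  0.01  -0.002 -0.001]
2.75 [0.52500455 0.12673219 0.16479856] [0.22621562 0.29485435 0.3185872 ] [-0.01  -0.018  0.015  0.001  0.004 -0.002]
2.8 [0.52538312 0.1267679  0.16530822] [-0.53473612  0.44819922 -0.05439198] [-0.005 -0.01   0.002 -0.004  0.007 -0.001]
[[5.37059007e-01 3.16768093e-04 5.00000000e-02]]
```

View pics/d_s.png

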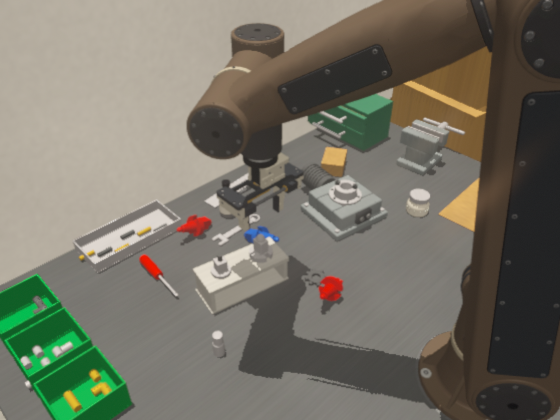

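View pics/d_t.png

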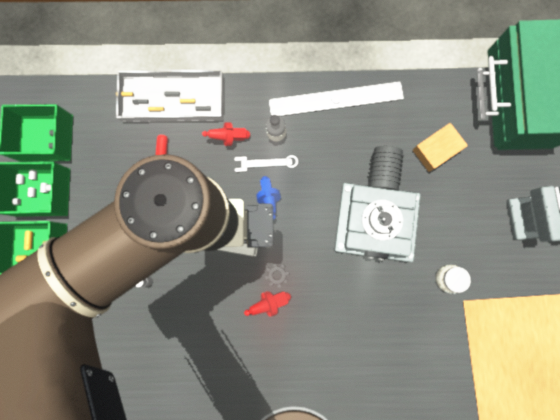

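View pics/d1.png

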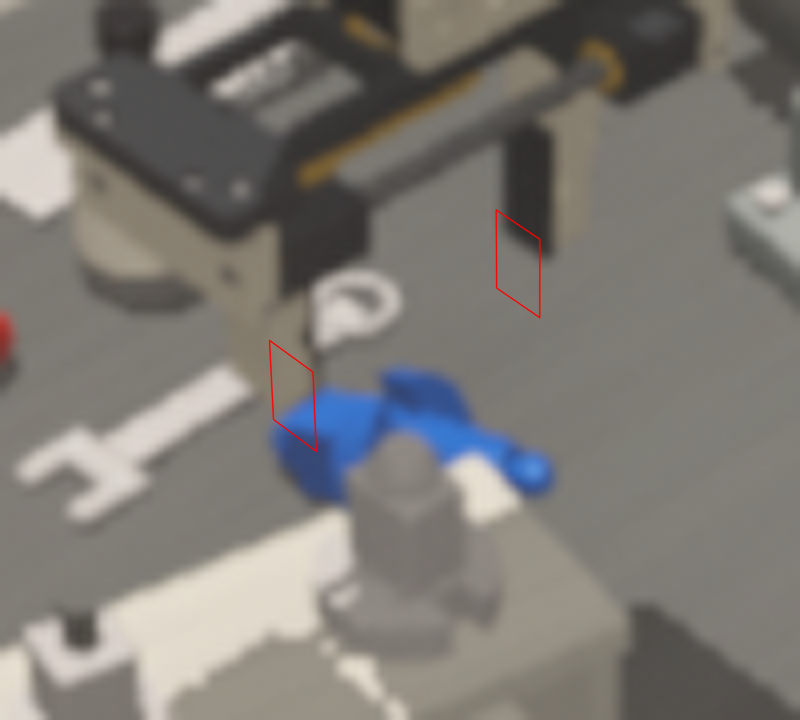

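```bash
python3 - <<'E'
from m import *
from bench import telemetry
S=telemetry.get_state(); p=S["tool_pos"];print(S["clock"],p,S["ee_rot"].round(4))
t=cam("top");s=cam("side")
for c in(t,s):
    Rr,_=cv2.Rodrigues(c["rvec"]);print(-Rr.T@np.ravel(c["tvec"]))
for c in (t,s): print(proj(c,[p,p+[.01,0,0],p+[0,.01,0],p+[0,0,.01],p+[0,-.044,0]]).round(1))
def box(y0,y1,x,z0,z1,col):
    return [(rect(p[0],p[1],p[2]+z,0,-x,x,y0,y1),col) for z in(z0,z1)]
d=box(-.065,-.044,.0095,0,.066,R)+box(.044,.065,.0095,0,.066,R)+box(-.0965,.0965,.039,.066,.12,G)
crop2(s,190,140,320,270,6,"pics/e1.png",0,255,d)
crop2(t,150,150,290,270,6,"pics/e2.png",0,255,d)
E
```

```text
2.9 [0.52538979 0.12679309 0.16537599] [[ 1.0e+00  2.3e-03  2.0e-04]
 [-2.0e-04  1.1e-03  1.0e+00]
 [ 2.3e-03 -1.0e+00  1.1e-03]]
[ 0.46418671 -0.00707154  1.04991954]
[-0.18759641  0.74349505  0.9709199 ]
[[229.2 230.4]
 [229.2 225.7]
 [224.4 230.5]
 [228.5 230.1]
 [250.2 230.1]]
[[260.6 225.4]
 [257.7 223.4]
 [257.4 227.3]
 [260.5 222.2]
 [274.3 217.3]]
```

View pics/e1.png

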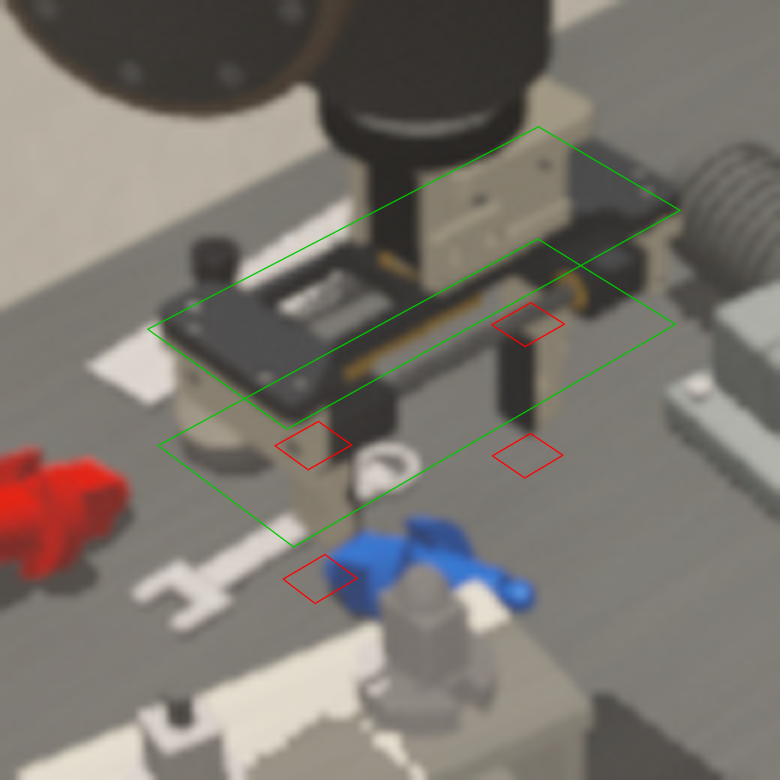

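View pics/e2.png

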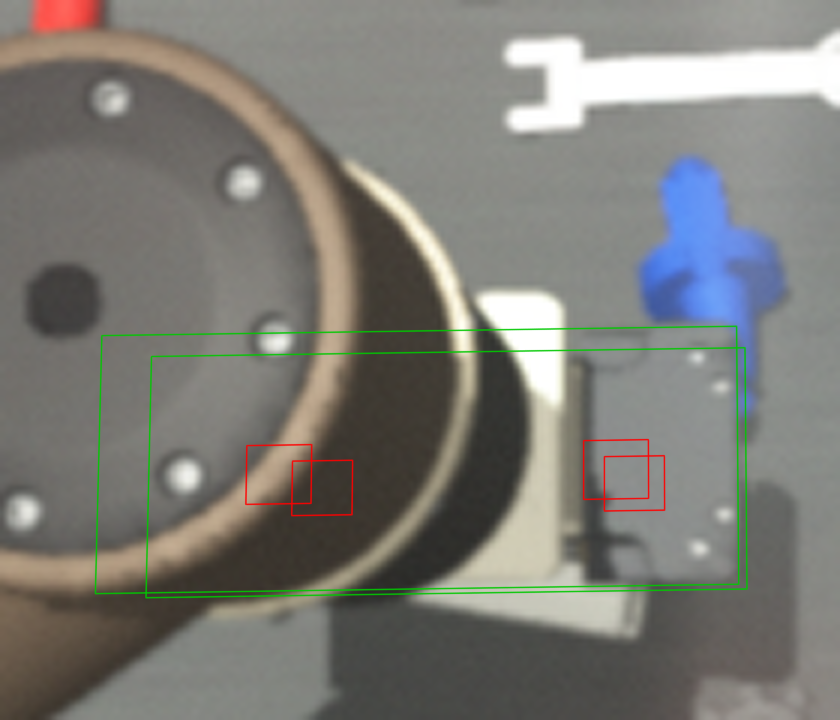

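>>> {"fn": "apply_moves", "kwargs": {
  "claw": [0.35, 0.35, 0.35, 0.35, 0.35, 0.35, 0.35, 0.35],
  "translation": [
    [0, 0, 0],
    [0, 0, 0],
    [0, 0, 0],
    [0, 0, 0],
    [0, 0, 0],
    [0, 0, 0],
    [0, 0, 0],
    [0, 0, 0]
  ],
  "twist": [
    [0, 0, 0],
    [0, 0, 0],
    [0, 0, 0],
    [0, 0, 0],
    [0, 0, 0],
    [0, 0, 0],
    [0, 0, 0],
    [0, 0, 0]
  ]
}}

```text
clock: 3.8
tool_pos: [0.5246, 0.1273, 0.1636]
ee_rot: [[1.0, -0.0, -0.001], [0.001, -0.0, 1.0], [-0.0, -1.0, -0.0]]
wrist_force: [0.2, -0.3, -0.3]
finger_gap: 0.0325
```

```bash
python3 - <<'E'
from m import *
from bench import telemetry
s=cam("side")
S=telemetry.get_state(); p=S["tool_pos"];g=S["finger_gap"]/2;print(S["clock"],p,g)
def box(y0,y1,x,z0,z1,col):
    return [(rect(p[0],p[1],p[2]+z,0,-x,x,y0,y1),col) for z in(z0,z1)]
d=box(-.021-g,-g,.0095,0,.04,R)+box(g,.021+g,.0095,0,.04,R)
crop2(s,210,170,310,270,7.9,"pics/f1.png",0,255,d)
E
```

```text
3.85 [0.52455589 0.12724511 0.16363211] 0.0158474806408328
```

View pics/f1.png

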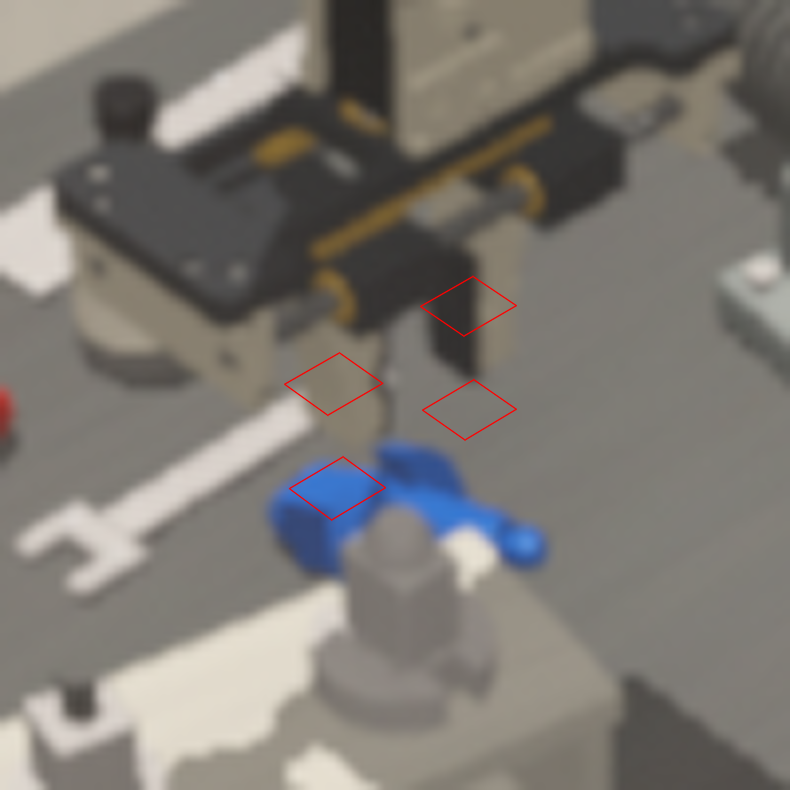

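```bash
python3 - <<'E'
from m import *
t=cam("top");s=cam("side")
def P(c):
    R,_=cv2.Rodrigues(c["rvec"]); return np.c_[R,np.ravel(c["tvec"])]
def tri(a,b):
    ua=cv2.undistortPoints(np.float64([[a]]),t["camera_matrix"],np.float64(t["dist"])).reshape(2,1)
    ub=cv2.undistortPoints(np.float64([[b]]),s["camera_matrix"],np.float64(s["dist"])).reshape(2,1)
    X=cv2.triangulatePoints(P(t),P(s),ua,ub)[:,0];X=X[:3]/X[3]
    print(X, proj(t,X)[0]-a, proj(s,X)[0]-b)
tri((273.6,247.1),(304.7,173.4))
# stub tops & machine bore, spanner for check
f=lambda o,p,k:[o[0]+(p[0]+.5)/k-.5,o[1]+(p[1]+.5)/k-.5]
print("arb stub");tri(f((205,205),(252,258),10),f((240,225),(288,160),14))
print("dogs");tri(f((355,190),(252,188),10),f((315,170),(272,140),12))
tri(f((355,190),(358,380),10),f((315,170),(482,187),12))
print("nose face c"); tri(f((355,190),(300,290),10),f((315,170),(372,200),12))
E
```

```text
[0.48493966 0.02760628 0.28821293] [0.45938805 0.5125184 ] [-0.54148837 -0.05759374]
arb stub
[0.52674311 0.12957502 0.13340777] [0.41729827 0.46484098] [-0.55866572 -0.10026614]
dogs
[ 0.5733605  -0.20188723  0.10732907] [0.27747042 0.30789536] [-0.3310519  -0.01090023]
[ 0.52950675 -0.224423    0.10587706] [0.56202659 0.62486481] [-0.6764534   0.00112398]
nose face c
[ 0.5515428  -0.21402257  0.09552878] [0.22942143 0.25442291] [-0.27647556 -0.00398585]
```

>>> {"fn": "apply_moves", "kwargs": {
  "claw": [1, 1, 1, 1, 1, 1, 1, 1],
  "translation": [
    [0.2, 0, 0.2],
    [0, 0, 0],
    [0, 0, 0],
    [0, 0, 0],
    [0, 2.5, 0],
    [0, 2.0, 0],
    [0, 1.5, 0],
    [0, 0, 0]
  ],
  "twist": [
    [0, 0, 0],
    [0, 0, 0],
    [0, 0, 0],
    [0, 0, 0],
    [0, 0, 0],
    [0, 0, 0],
    [0, 0, 0],
    [0, 0, 0]
  ]
}}

```text
clock: 4.75
tool_pos: [0.5252, 0.1285, 0.1017]
ee_rot: [[1.0, -0.003, -0.0], [0.0, -0.002, 1.0], [-0.003, -1.0, -0.002]]
wrist_force: [-0.2, 0.1, 0.0]
finger_gap: 0.0859
```

```bash
python3 - <<'E'
from m import *
from bench import telemetry
s=cam("side");t=cam("top")
S=telemetry.get_state(); p=S["tool_pos"];g=S["finger_gap"]/2;print(S["clock"],p,g,S["wrist_force"])
def box(y0,y1,x,z0,z1,col):
    return [(rect(p[0],p[1],p[2]+z,0,-x,x,y0,y1),col) for z in(z0,z1)]
d=box(-.021-g,-g,.0095,0,.04,R)+box(g,.021+g,.0095,0,.04,R)
crop2(s,200,180,320,280,6.6,"pics/g1.png",0,255,d)
crop2(t,180,180,290,270,7,"pics/g2.png",0,255,d)
E
```

```text
4.85 [0.52676138 0.12921246 0.1039692 ] 0.04375185457724495 [0.21568877 0.75539709 1.00150921]
```

View pics/g1.png

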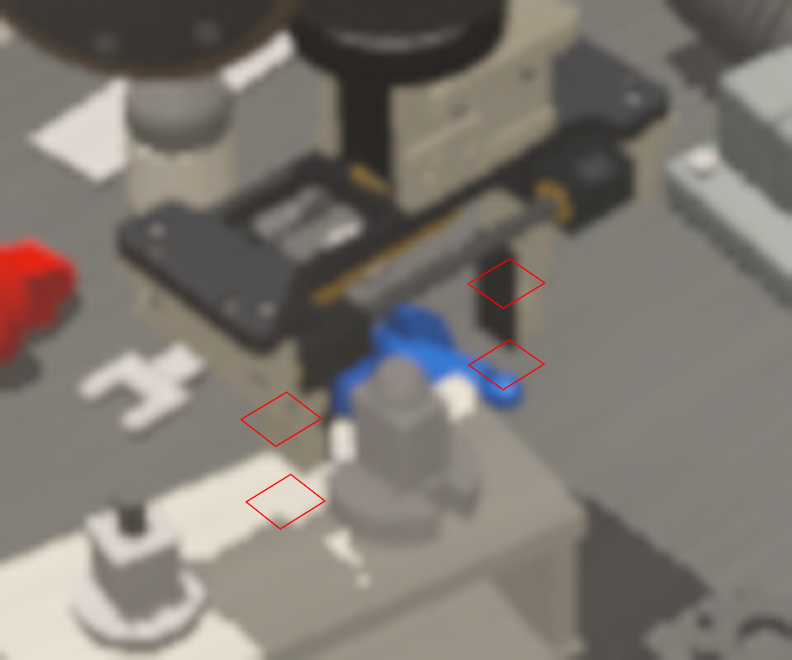

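View pics/g2.png

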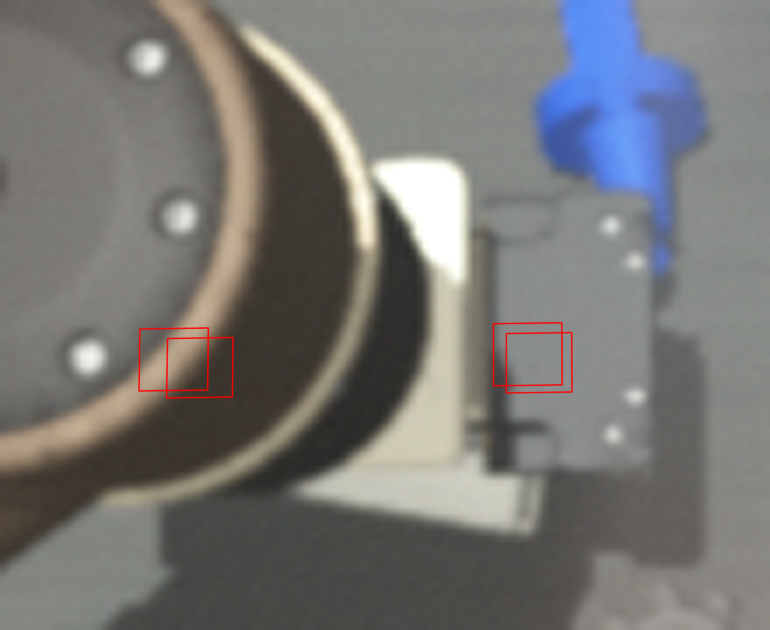

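>>> {"fn": "apply_moves", "kwargs": {
  "claw": [1, 1, 1, 1],
  "translation": [
    [0, 1.2, 0],
    [0, 1.0, 0],
    [0, 0, 0],
    [0, 0, 0]
  ],
  "twist": [
    [0, 0, 0],
    [0, 0, 0],
    [0, 0, 0],
    [0, 0, 0]
  ]
}}

```text
clock: 5.25
tool_pos: [0.5265, 0.1291, 0.0815]
ee_rot: [[1.0, -0.001, -0.001], [0.001, -0.0, 1.0], [-0.001, -1.0, -0.0]]
wrist_force: [0.3, 0.6, -0.4]
finger_gap: 0.0873
```

```bash
python3 - <<'E'
from m import *
from bench import telemetry
s=cam("side")
S=telemetry.get_state(); p=S["tool_pos"];g=S["finger_gap"]/2;print(S["clock"],p,g,S["wrist_force"])
def box(y0,y1,x,z0,z1,col):
    return [(rect(p[0],p[1],p[2]+z,0,-x,x,y0,y1),col) for z in(z0,z1)]
d=box(-.021-g,-g,.0095,0,.04,R)+box(g,.021+g,.0095,0,.04,R)
crop2(s,200,180,320,280,6.6,"pics/h1.png",0,255,d)
E
```

```text
5.3 [0.52670951 0.12925099 0.08176994] 0.04386271447949586 [ 0.44874433 -0.28623915 -0.14271446]
```

View pics/h1.png

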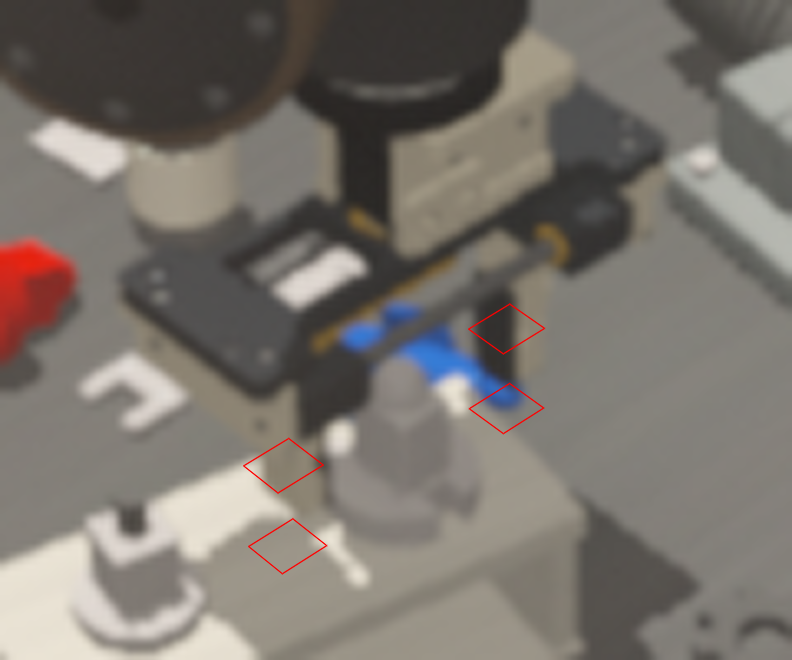

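>>> {"fn": "apply_moves", "kwargs": {
  "claw": [0.2, 0.2, 0.2, 0.2, 0.2, 0.2, 0.2, 0.2],
  "translation": [
    [0, 0, 0],
    [0, 0, 0],
    [0, 0, 0],
    [0, 0, 0],
    [0, 0, 0],
    [0, 0, 0],
    [0, 0, 0],
    [0, 0, 0]
  ],
  "twist": [
    [0, 0, 0],
    [0, 0, 0],
    [0, 0, 0],
    [0, 0, 0],
    [0, 0, 0],
    [0, 0, 0],
    [0, 0, 0],
    [0, 0, 0]
  ],
  "newtons": 5
}}

```text
clock: 6.1
tool_pos: [0.5266, 0.1292, 0.0816]
ee_rot: [[1.0, 0.0, -0.001], [0.001, -0.0, 1.0], [0.0, -1.0, -0.0]]
wrist_force: [-0.7, 0.9, 0.7]
finger_gap: 0.0294
```

```bash
python3 - <<'E'
from m import *
from bench import telemetry
s=cam("side")
S=telemetry.get_state(); p=S["tool_pos"];g=S["finger_gap"]/2;print(S["clock"],p,g,S["wrist_force"])
def box(y0,y1,x,z0,z1,col):
    return [(rect(p[0],p[1],p[2]+z,0,-x,x,y0,y1),col) for z in(z0,z1)]
d=box(-.021-g,-g,.0095,0,.04,R)+box(g,.021+g,.0095,0,.04,R)
crop2(s,200,180,320,280,6.6,"pics/i1.png",0,255)
E
```

```text
6.15 [0.52665654 0.12933237 0.0816648 ] 0.012771101750595931 [0.6681617  1.17870923 0.22021615]
```

View pics/i1.png

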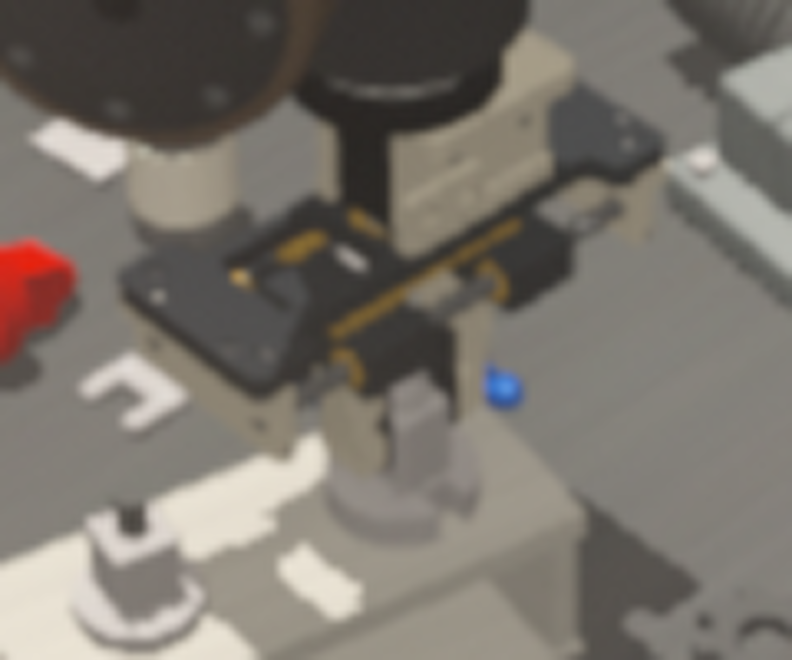

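>>> {"fn": "apply_moves", "kwargs": {
  "claw": [0.5, 0.5, 0.5, 0.2, 0.2, 0.2, 0.2, 0.2, 0.2],
  "translation": [
    [0, 0, 0],
    [0, 0, 0],
    [0, 0.5, 0],
    [0, 0, 0],
    [0, 0, 0],
    [0, 0, 0],
    [0, 0, 0],
    [0, 0, 0],
    [0, 0, 0]
  ],
  "twist": [
    [0, 0, 0],
    [0, 0, 0],
    [0, 0, 0],
    [0, 0, 0],
    [0, 0, 0],
    [0, 0, 0],
    [0, 0, 0],
    [0, 0, 0],
    [0, 0, 0]
  ],
  "newtons": 60
}}

```text
clock: 7.05
tool_pos: [0.5266, 0.1293, 0.0766]
ee_rot: [[1.0, 0.0, -0.001], [0.001, 0.0, 1.0], [0.0, -1.0, 0.0]]
wrist_force: [-0.0, 0.2, -1.2]
finger_gap: 0.0232
```

```bash
python3 - <<'E'
from m import *
from bench import telemetry
s=cam("side")
S=telemetry.get_state(); print(S["clock"],S["tool_pos"],S["finger_gap"],S["wrist_force"])
crop2(s,230,220,290,265,12,"pics/j1.png",0,220)
E
```

```text
7.1 [0.52663426 0.12934759 0.07664475] 0.023658741304597122 [ 0.70902713  0.26921971 -1.59471854]
```

View pics/j1.png

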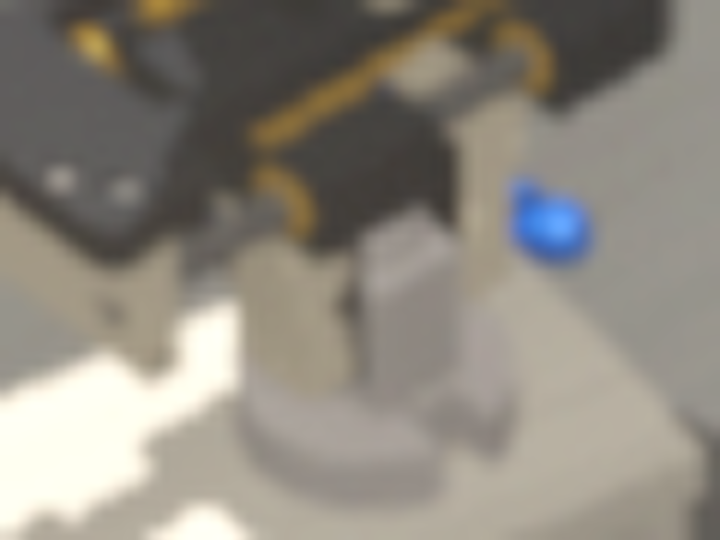

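>>> {"fn": "apply_moves", "kwargs": {
  "claw": [0.2, 0.2, 0.2, 0.2, 0.2, 0.2, 0.2],
  "translation": [
    [0, -1, 0],
    [0, -2, 0],
    [0, -2.5, 0],
    [0, -2.5, 0],
    [0, -2.5, 0],
    [0, -2.5, 0],
    [0, 0, 0]
  ],
  "twist": [
    [0, 0, 0],
    [0, 0, 0],
    [0, 0, 0],
    [0, 0, 0],
    [0, 0, 0],
    [0, 0, 0],
    [0, 0, 0]
  ]
}}

```text
clock: 7.8
tool_pos: [0.5281, 0.1298, 0.2106]
ee_rot: [[1.0, 0.005, -0.001], [0.001, 0.002, 1.0], [0.005, -1.0, 0.002]]
wrist_force: [0.5, 1.0, -4.1]
finger_gap: 0.0231
```

```bash
python3 - <<'E'
from m import *
from bench import telemetry
s=cam("side")
S=telemetry.get_state(); p=S["tool_pos"];print(S["clock"],p,S["finger_gap"],S["wrist_force"])
crop2(s,200,160,320,260,6.6,"pics/k1.png",0,220,arb(p[0],p[1],p[2]-.0016,0))
E
```

```text
7.85 [0.52700143 0.12958422 0.20828613] 0.0232189968179908 [ 0.27103291  0.04891659 -4.77533753]
```

View pics/k1.png

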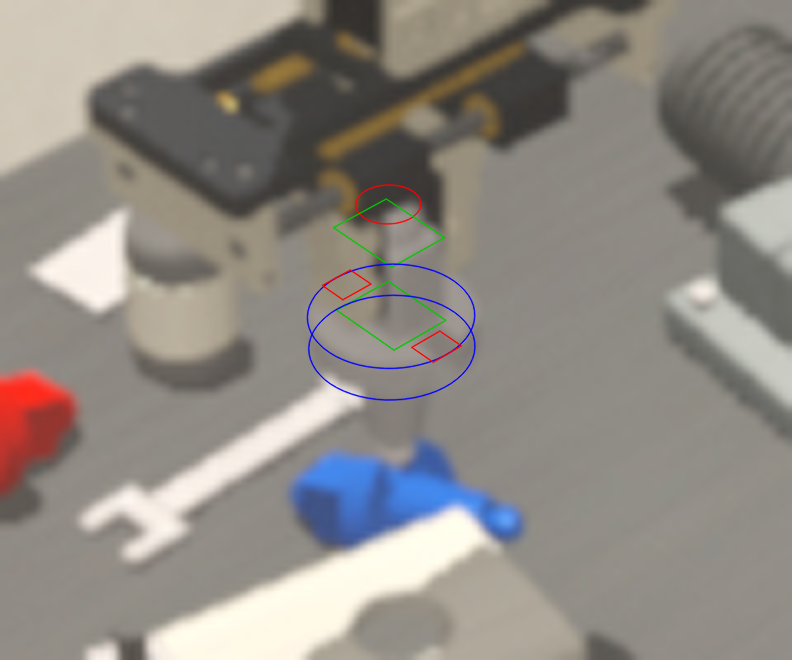

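>>> {"fn": "apply_moves", "kwargs": {
  "claw": [0.2, 0.2, 0.2, 0.2, 0.2, 0.2, 0.2, 0.2, 0.2, 0.2, 0.2, 0.2, 0.2, 0.2, 0.2, 0.2, 0.2, 0.2],
  "translation": [
    [0.2, 0, -1],
    [0.2, 0, -2.4],
    [0.2, 0, -3],
    [0.2, 0, -3.5],
    [0.2, 0, -3.5],
    [0.2, 0, -3.5],
    [0.2, 0, -3.5],
    [0.2, 0, -3.5],
    [0.2, 0, -3.5],
    [0.2, 0, -3],
    [0.2, 0, -2.5],
    [0.2, 0, -1.4],
    [0, 0, 0],
    [0, 0, 0],
    [0, 0, 0],
    [0, 0, 0],
    [0, 0, 0],
    [0, 0, 0]
  ],
  "twist": [
    [0, 0, 0],
    [0, 0, 0],
    [0, 0, 0],
    [0, 0, 0],
    [0, 0, 0],
    [0, 0, 0],
    [0, 0, 0],
    [0, 0, 0],
    [0, 0, 0],
    [0, 0, 0],
    [0, 0, 0],
    [0, 0, 0],
    [0, -6.5, 0],
    [0, -6.5, 0],
    [0, -6.5, 0],
    [0, -6.5, 0],
    [0, 0, 0],
    [0, 0, 0]
  ]
}}

```text
clock: 9.65
tool_pos: [0.5504, -0.2136, 0.2058]
ee_rot: [[0.9, -0.001, -0.436], [0.436, 0.0, 0.9], [-0.001, -1.0, 0.001]]
wrist_force: [0.6, -0.2, -4.4]
finger_gap: 0.0238
```

```bash
python3 - <<'E'
from m import *
from bench import telemetry
s=cam("side");t=cam("top")
S=telemetry.get_state(); p=S["tool_pos"];print(S["clock"],p,S["finger_gap"],S["wrist_force"],S["ee_rot"].round(3))
crop2(s,290,100,400,220,5,"pics/l1.png",0,220,arb(p[0],p[1],p[2]-.0016,np.arctan2(S["ee_rot"][1,0],S["ee_rot"][0,0])))
crop2(t,330,160,430,260,6,"pics/l2.png",0,255)
E
```

```text
9.75 [ 0.55059887 -0.21366789  0.20623449] 0.023186064589304344 [-0.54546757 -0.49328167 -4.63562998] [[ 0.9   -0.001 -0.437]
 [ 0.437  0.     0.9  ]
 [-0.001 -1.     0.   ]]
```

View pics/l1.png

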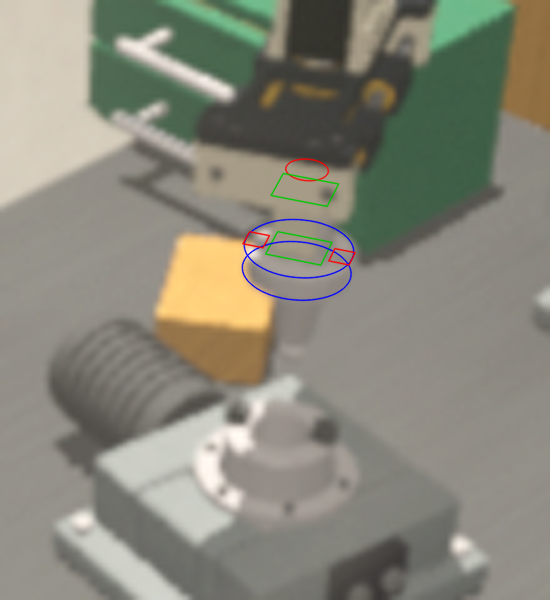

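View pics/l2.png

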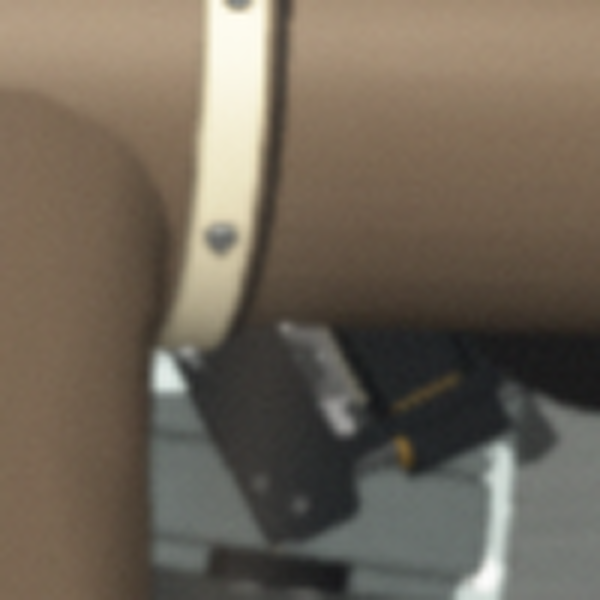

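```bash
cat >> m.py <<'E'
def shank(x,y,z,c=(255,255,0)):
    return [(circ(x,y,z,.0158),c),(circ(x,y,z-.04,.009),c),(circ(x,y,z-.0555,.0075),c)]
E
python3 - <<'E'
from m import *
from bench import telemetry
s=cam("side")
S=telemetry.get_state(); p=S["tool_pos"];th=np.arctan2(S["ee_rot"][1,0],S["ee_rot"][0,0]);print(th,p)
d=arb(p[0],p[1],p[2]-.0016,th)+shank(p[0],p[1],p[2]-.0016)+mac(.552,-.212,.455)
crop2(s,325,130,375,205,8,"pics/n0.png",20,200)
crop2(s,325,130,375,205,8,"pics/n1.png",20,200,d)
a=cv2.imread("pics/n0.png");b=cv2.imread("pics/n1.png");cv2.imwrite("pics/n.png",np.hstack([a,b]))
E
```

```text
0.4527320899695909 [ 0.5506865  -0.2136604   0.20634676]
```

View pics/n.png

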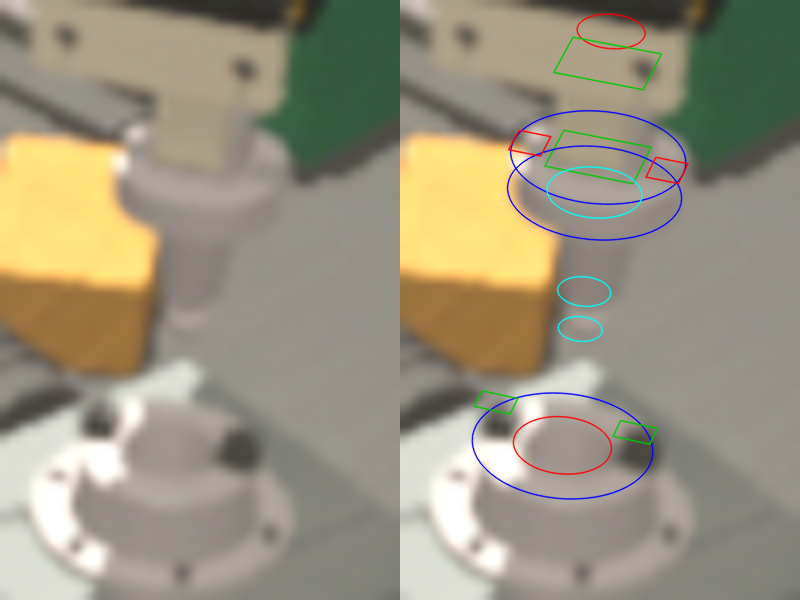

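>>> {"fn": "apply_moves", "kwargs": {
  "claw": [0.2, 0.2, 0.2, 0.2, 0.2, 0.2, 0.2],
  "translation": [
    [0.14, 0, 0.07],
    [0, 2, 0],
    [0, 2, 0],
    [0, 2, 0],
    [0, 1.5, 0],
    [0, 0.5, 0],
    [0, 0, 0]
  ],
  "twist": [
    [0, 0, 0],
    [0, 0, 0],
    [0, 0, 0],
    [0, 0, 0],
    [0, 0, 0],
    [0, 0, 0],
    [0, 0, 0]
  ]
}}

```text
clock: 10.5
tool_pos: [0.5516, -0.2124, 0.1262]
ee_rot: [[0.899, -0.001, -0.439], [0.439, -0.0, 0.899], [-0.001, -1.0, 0.001]]
wrist_force: [-1.0, -0.5, -4.5]
finger_gap: 0.0239
```

```bash
cat > look.py <<'E'
from m import *
from bench import telemetry
import sys
s=cam("side")
S=telemetry.get_state(); p=S["tool_pos"];th=np.arctan2(S["ee_rot"][1,0],S["ee_rot"][0,0]);print(S["clock"],th,p,S["wrist_force"],S["moment"],S["finger_gap"])
d=arb(p[0],p[1],p[2]-.0016,th)+mac(.552,-.212,.455)
crop2(s,325,150,375,210,8,"pics/n0.png",20,200)
crop2(s,325,150,375,210,8,"pics/n1.png",20,200,d)
a=cv2.imread("pics/n0.png");b=cv2.imread("pics/n1.png");cv2.imwrite(f"pics/{sys.argv[1]}.png",np.hstack([a,b]))
E
python3 look.py o1
```

```text
10.55 0.45457364068046713 [ 0.55214019 -0.21257355  0.12705781] [-0.02743301  0.18983357 -3.53099233] [-0.01259663 -0.00080791  0.02051095] 0.023731236861149856
```

View pics/o1.png

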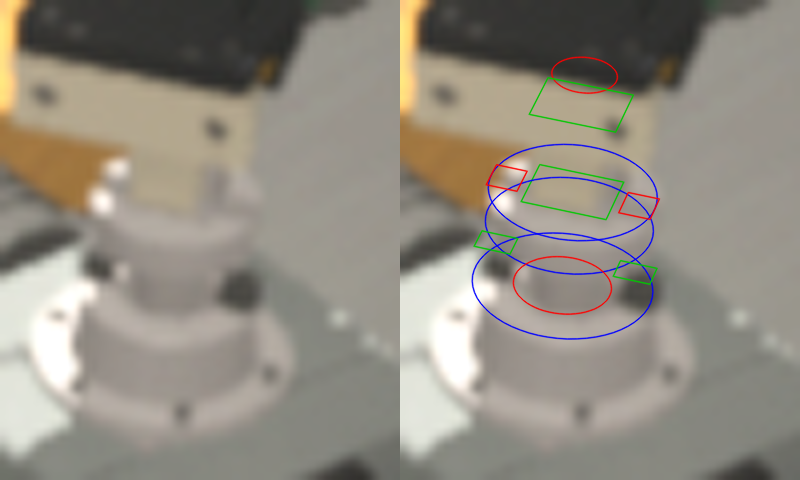

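>>> {"fn": "apply_moves", "kwargs": {
  "claw": [0.2, 0.2, 0.2, 0.2, 0.2, 0.2, 0.2],
  "translation": [
    [0, 0.4, 0],
    [0, 0.4, 0],
    [0, 0.2, 0],
    [0, 0.1, 0],
    [0, 0.1, 0],
    [0, 0, 0],
    [0, 0, 0]
  ],
  "twist": [
    [0, 0, 0],
    [0, 0, 0],
    [0, 0, 0],
    [0, 0, 0],
    [0, 0, 0],
    [0, 0, 0],
    [0, 0, 0]
  ]
}}

```text
clock: 11.25
tool_pos: [0.5519, -0.2125, 0.1147]
ee_rot: [[0.898, 0.0, -0.439], [0.439, -0.0, 0.898], [0.0, -1.0, -0.0]]
wrist_force: [0.6, 1.1, -3.8]
finger_gap: 0.0236
```

```bash
python3 look.py o2
```

```text
11.3 0.45466688284116485 [ 0.55190648 -0.21249294  0.11479268] [ 0.03105443  0.67113197 -3.33489687] [ 0.01046128 -0.01795203  0.00374162] 0.023682648586462886
```

View pics/o2.png

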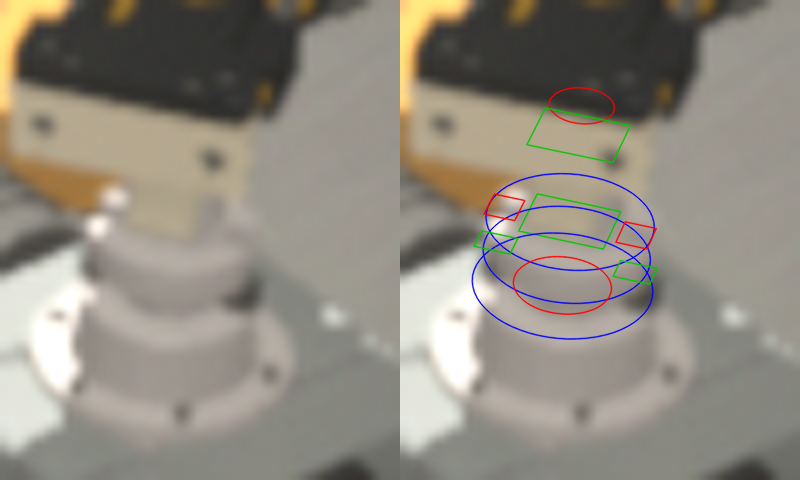

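>>> {"fn": "apply_moves", "kwargs": {
  "claw": [0.2, 0.2, 0.2, 0.2, 0.2],
  "translation": [
    [0, 0.1, 0],
    [0, 0.1, 0],
    [0, 0.1, 0],
    [0, 0, 0],
    [0, 0, 0]
  ],
  "twist": [
    [0, 0, 0],
    [0, 0, 0],
    [0, 0, 0],
    [0, 0, 0],
    [0, 0, 0]
  ]
}}

```text
clock: 11.8
tool_pos: [0.5517, -0.2124, 0.1115]
ee_rot: [[0.898, -0.0, -0.439], [0.439, 0.0, 0.898], [-0.0, -1.0, 0.0]]
wrist_force: [0.0, 0.4, -4.0]
finger_gap: 0.0233
```

```bash
python3 look.py o3
```

```text
11.85 0.45458974005138764 [ 0.55174907 -0.21240669  0.11160982] [-0.30685178  1.07709916 -3.68557472] [ 0.28971909  0.07367242 -0.02637381] 0.02353510822643236
```

>>> {"fn": "apply_moves", "kwargs": {
  "claw": [0.2, 0.2, 0.2, 0.2],
  "translation": [
    [0, 0.1, 0],
    [0, 0.1, 0],
    [0, 0, 0],
    [0, 0, 0]
  ],
  "twist": [
    [0, 0, 0],
    [0, 0, 0],
    [0, 0, 0],
    [0, 0, 0]
  ]
}}

```text
clock: 12.25
tool_pos: [0.5518, -0.2123, 0.1096]
ee_rot: [[0.898, 0.0, -0.439], [0.439, 0.0, 0.898], [0.0, -1.0, 0.0]]
wrist_force: [-0.6, 1.7, -3.4]
finger_gap: 0.0236
```

```bash
python3 look.py o4
```

```text
12.3 0.45461552709705705 [ 0.55183867 -0.2123108   0.10958416] [ 0.05980312  1.15085306 -1.53279491] [ 0.83273206  0.07158846 -0.01531257] 0.023323524833547063
```

View pics/o4.png

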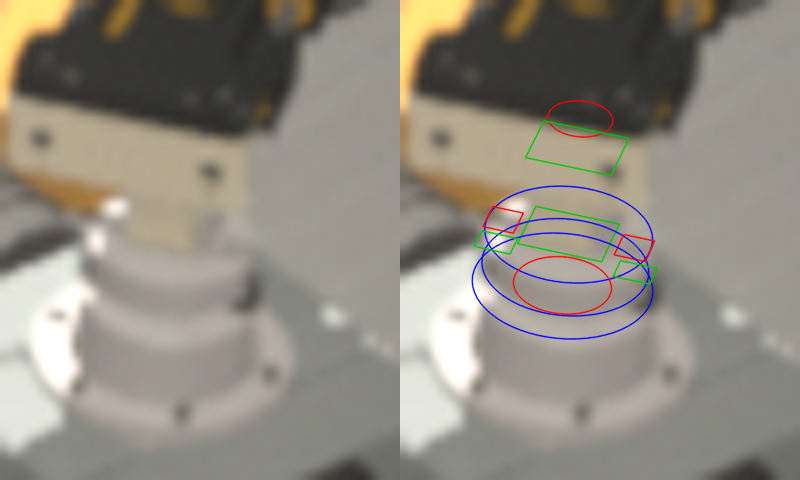

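>>> {"fn": "apply_moves", "kwargs": {
  "claw": [0.2, 0.2, 0.2],
  "translation": [
    [0.04, 0, 0.09],
    [0, 0, 0],
    [0, 0, 0]
  ],
  "twist": [
    [0, 0, 0],
    [0, 0, 0],
    [0, 0, 0]
  ]
}}

```text
clock: 12.6
tool_pos: [0.5517, -0.2115, 0.1096]
ee_rot: [[0.898, -0.0, -0.439], [0.439, -0.0, 0.898], [-0.0, -1.0, -0.0]]
wrist_force: [0.2, 1.2, -4.2]
finger_gap: 0.0234
```

```bash
python3 look.py o5
```

```text
12.65 0.4546287834003888 [ 0.55172459 -0.21154898  0.10962926] [-0.08755701  1.30984314 -3.61595771] [ 0.44242015  0.07766992 -0.02092096] 0.023584203898682116
```

>>> {"fn": "apply_moves", "kwargs": {
  "claw": [0.2, 0.2, 0.2],
  "translation": [
    [0.04, 0, 0.09],
    [0, 0, 0],
    [0, 0, 0]
  ],
  "twist": [
    [0, 0, 0],
    [0, 0, 0],
    [0, 0, 0]
  ]
}}

```text
clock: 12.95
tool_pos: [0.5518, -0.2108, 0.1098]
ee_rot: [[0.898, 0.0, -0.439], [0.439, -0.0, 0.898], [0.0, -1.0, -0.0]]
wrist_force: [-0.2, -1.6, -4.0]
finger_gap: 0.0236
```

```bash
python3 look.py o6
```

```text
13.0 0.4546242619104097 [ 0.55187941 -0.21074316  0.10977374] [-1.18355584 -1.45035513 -4.60823131] [-0.51717593 -0.12172769  0.00435257] 0.023902580893651194
```

>>> {"fn": "apply_moves", "kwargs": {
  "claw": [0.2, 0.2, 0.2, 0.2, 0.2],
  "translation": [
    [-0.02, 0, -0.04],
    [0, 0.1, 0],
    [0, 0.1, 0],
    [0, 0, 0],
    [0, 0, 0]
  ],
  "twist": [
    [0, 0, 0],
    [0, 0, 0],
    [0, 0, 0],
    [0, 0, 0],
    [0, 0, 0]
  ]
}}

```text
clock: 13.5
tool_pos: [0.5522, -0.2109, 0.108]
ee_rot: [[0.898, 0.001, -0.439], [0.439, -0.0, 0.898], [0.001, -1.0, -0.0]]
wrist_force: [1.6, 0.2, 0.6]
finger_gap: 0.0239
```

```bash
python3 look.py o7
```

```text
13.55 0.454723947638277 [ 0.55211797 -0.21094204  0.1079041 ] [ 0.39053282  0.16555809 -0.54354687] [ 0.1587608  -0.25475731 -0.03687074] 0.023935091547733916
```

View pics/o7.png

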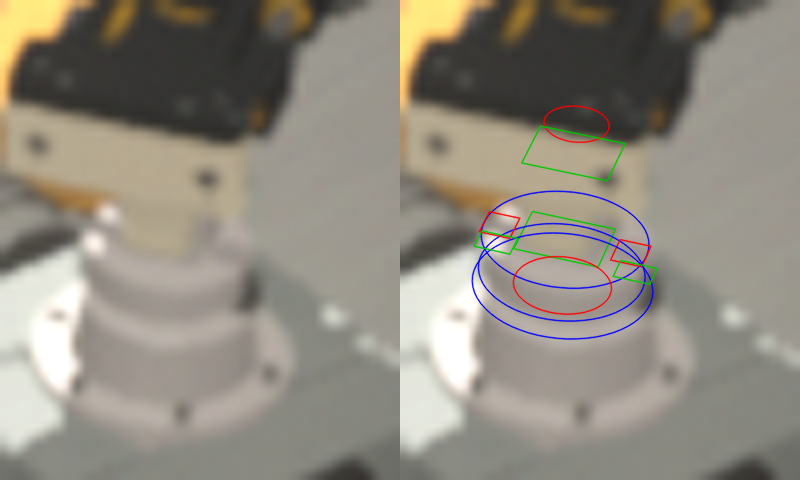

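>>> {"fn": "apply_moves", "kwargs": {
  "claw": [0.2, 0.2, 0.2, 0.2],
  "translation": [
    [0, 0.1, 0],
    [0, 0, 0],
    [0, 0, 0],
    [0, 0, 0]
  ],
  "twist": [
    [0, 0, 0],
    [0, 0, 0],
    [0, 0, 0],
    [0, 0, 0]
  ]
}}

```text
clock: 13.95
tool_pos: [0.5519, -0.2108, 0.1064]
ee_rot: [[0.898, 0.0, -0.439], [0.439, 0.0, 0.898], [0.0, -1.0, 0.0]]
wrist_force: [3.0, 0.4, -3.5]
finger_gap: 0.0236
```

```bash
python3 look.py o8
```

```text
14.0 0.4545439106340116 [ 0.55185504 -0.21084011  0.10640251] [ 2.24747773 -0.36967042 -2.81694018] [ 0.32050925 -1.00090405  0.04408765] 0.023883691152233284
```

>>> {"fn": "apply_moves", "kwargs": {
  "claw": [0.2, 0.2, 0.2, 0.2],
  "translation": [
    [0.07, 0, 0],
    [0, 0, 0],
    [0, 0, 0],
    [0, 0, 0]
  ],
  "twist": [
    [0, 0, 0],
    [0, 0, 0],
    [0, 0, 0],
    [0, 0, 0]
  ]
}}

```text
clock: 14.4
tool_pos: [0.5521, -0.2107, 0.1065]
ee_rot: [[0.898, -0.0, -0.439], [0.439, 0.0, 0.898], [-0.0, -1.0, 0.0]]
wrist_force: [2.5, 0.4, -2.4]
finger_gap: 0.0242
```

```bash
python3 look.py o9
```

```text
14.45 0.45447208836459946 [ 0.55213573 -0.21068968  0.10650702] [ 0.6152581   0.45504077 -2.86855232] [ 0.08244244 -0.59270696 -0.03323564] 0.023518151326305275
```

>>> {"fn": "apply_moves", "kwargs": {
  "claw": [0.2, 0.2, 0.2, 0.2],
  "translation": [
    [0.07, 0, -0.03],
    [0, 0.1, 0],
    [0, 0, 0],
    [0, 0, 0]
  ],
  "twist": [
    [0, 0, 0],
    [0, 0, 0],
    [0, 0, 0],
    [0, 0, 0]
  ]
}}

```text
clock: 14.85
tool_pos: [0.5527, -0.2108, 0.1056]
ee_rot: [[0.898, -0.001, -0.439], [0.439, -0.0, 0.898], [-0.001, -1.0, 0.0]]
wrist_force: [-0.8, -0.9, -1.5]
finger_gap: 0.0235
```

```bash
python3 look.py o10
```

```text
14.9 0.4544860087553603 [ 0.55267544 -0.2107621   0.1055782 ] [-1.47723935 -0.1458029  -1.31341937] [-0.42020779  0.72359932 -0.03582634] 0.02358363361133866
```

>>> {"fn": "apply_moves", "kwargs": {
  "claw": [0.2, 0.2, 0.2, 0.2],
  "translation": [
    [-0.04, 0, -0.01],
    [0, 0.1, 0],
    [0, 0, 0],
    [0, 0, 0]
  ],
  "twist": [
    [0, 0, 0],
    [0, 0, 0],
    [0, 0, 0],
    [0, 0, 0]
  ]
}}

```text
clock: 15.3
tool_pos: [0.5524, -0.2108, 0.1042]
ee_rot: [[0.899, -0.001, -0.439], [0.439, 0.0, 0.899], [-0.001, -1.0, 0.001]]
wrist_force: [-1.2, -1.0, -3.9]
finger_gap: 0.024
```

```bash
python3 look.py o11
```

```text
15.35 0.454398684864252 [ 0.55242016 -0.2108068   0.10415619] [-2.30420228 -1.20151803 -5.67278642] [-0.34342022  0.46109943  0.02155441] 0.023486135676506974
```

View pics/o11.png

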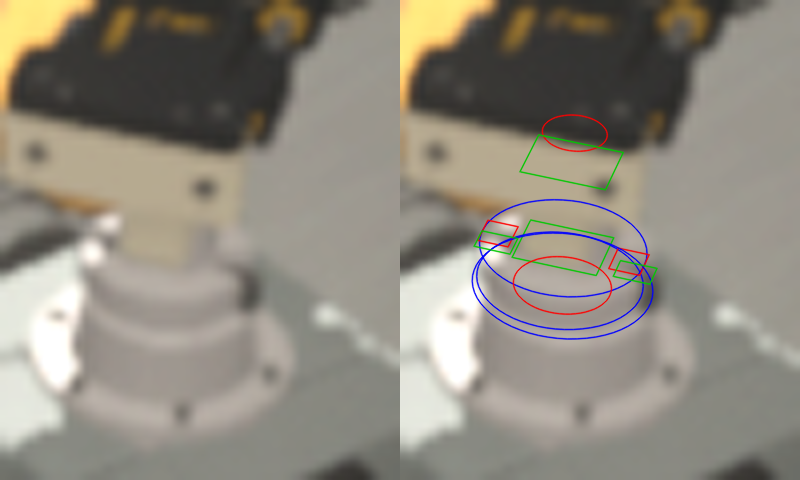

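>>> {"fn": "apply_moves", "kwargs": {
  "claw": [0.2, 0.2, 0.2, 0.2],
  "translation": [
    [-0.02, 0, -0.01],
    [0, 0.1, 0],
    [0, 0, 0],
    [0, 0, 0]
  ],
  "twist": [
    [0, 0, 0],
    [0, 0, 0],
    [0, 0, 0],
    [0, 0, 0]
  ]
}}

```text
clock: 15.75
tool_pos: [0.5524, -0.211, 0.1034]
ee_rot: [[0.898, -0.001, -0.439], [0.439, 0.0, 0.898], [-0.0, -1.0, 0.0]]
wrist_force: [-1.2, -0.6, -5.9]
finger_gap: 0.0235
```

```bash
python3 look.py o12
```

```text
15.8 0.45446226375445414 [ 0.55240675 -0.21103595  0.1034162 ] [-1.51219122 -1.02193341 -5.85938827] [-0.27087287  0.62907973  0.02655539] 0.023625377118567967
```

>>> {"fn": "apply_moves", "kwargs": {
  "claw": [0.2, 0.2, 0.2, 0.2, 0.2],
  "translation": [
    [-0.04, 0, 0],
    [0, 0.1, 0],
    [0, 0.05, 0],
    [0, 0, 0],
    [0, 0, 0]
  ],
  "twist": [
    [0, 0, 0],
    [0, 0, 0],
    [0, 0, 0],
    [0, 0, 0],
    [0, 0, 0]
  ]
}}

```text
clock: 16.3
tool_pos: [0.5523, -0.2113, 0.1023]
ee_rot: [[0.898, 0.0, -0.439], [0.439, -0.0, 0.898], [0.0, -1.0, -0.0]]
wrist_force: [-2.3, 0.3, -2.3]
finger_gap: 0.0236
```

```bash
python3 look.py o13
```

```text
16.35 0.454631123396231 [ 0.55234513 -0.21126192  0.10229666] [-1.94579923  0.31403873 -3.3093528 ] [0.14543901 0.85196462 0.00089734] 0.023320083746903437
```

View pics/o13.png

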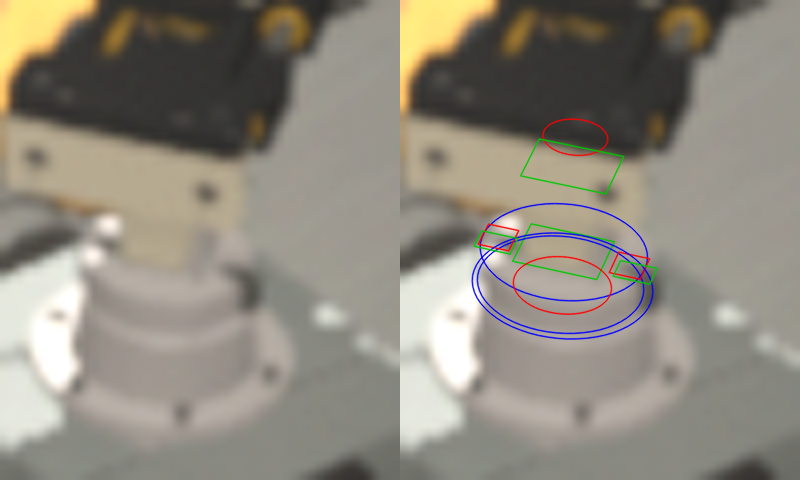

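>>> {"fn": "apply_moves", "kwargs": {
  "claw": [0.2, 0.2, 0.2, 0.2, 0.2],
  "translation": [
    [-0.04, 0, 0.02],
    [0, 0.1, 0],
    [0, 0, 0],
    [0, 0, 0],
    [0, 0, 0]
  ],
  "twist": [
    [0, 0, 0],
    [0, 0, 0],
    [0, 0, 0],
    [0, 0, 0],
    [0, 0, 0]
  ]
}}

```text
clock: 16.85
tool_pos: [0.5522, -0.2113, 0.1017]
ee_rot: [[0.898, 0.001, -0.439], [0.439, -0.0, 0.898], [0.001, -1.0, -0.001]]
wrist_force: [-2.3, 2.2, 3.5]
finger_gap: 0.0237
```

```bash
python3 look.py o14
```

```text
16.9 0.4547792875253277 [ 0.55221835 -0.21130411  0.10164538] [-3.7894657   1.5111839   3.89115031] [ 0.5895748   1.07208622 -0.01661019] 0.02352198429459253
```

>>> {"fn": "apply_moves", "kwargs": {
  "claw": [0.2, 0.2, 0.2, 0.2],
  "translation": [
    [0, 0.08, 0],
    [0, 0, 0],
    [0, 0, 0],
    [0, 0, 0]
  ],
  "twist": [
    [0, 0, 0],
    [0, 0, 0],
    [0, 0, 0],
    [0, 0, 0]
  ]
}}

```text
clock: 17.3
tool_pos: [0.5522, -0.2113, 0.1016]
ee_rot: [[0.898, 0.001, -0.44], [0.44, -0.0, 0.898], [0.001, -1.0, -0.001]]
wrist_force: [-4.9, 3.4, 10.4]
finger_gap: 0.0235
```

```bash
python3 look.py o15
```

```text
17.35 0.45509100797922897 [ 0.55224206 -0.21129181  0.1016364 ] [-4.88900317  3.08408397 10.13914504] [1.15127068 1.94813721 0.00621141] 0.023719537985190987
```

View pics/o15.png

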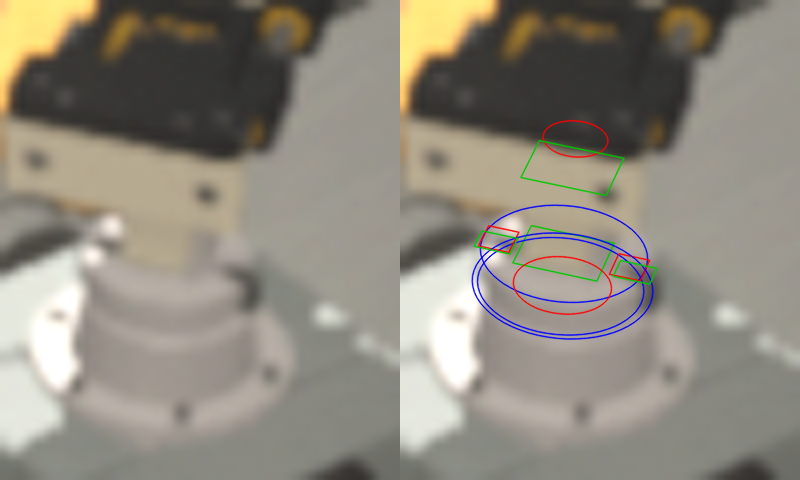

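>>> {"fn": "apply_moves", "kwargs": {
  "claw": [0.2, 1, 1, 1, 1, 1, 1, 1],
  "translation": [
    [0.04, -0.1, -0.02],
    [0, 0, 0],
    [0, 0, 0],
    [0, 0, 0],
    [0, 0, 0],
    [0, 0, 0],
    [0, 0, 0],
    [0, 0, 0]
  ],
  "twist": [
    [0, 0, 0],
    [0, 0, 0],
    [0, 0, 0],
    [0, 0, 0],
    [0, 0, 0],
    [0, 0, 0],
    [0, 0, 0],
    [0, 0, 0]
  ]
}}

```text
clock: 18.15
tool_pos: [0.5523, -0.2113, 0.1013]
ee_rot: [[0.898, -0.0, -0.439], [0.439, -0.0, 0.898], [-0.0, -1.0, -0.0]]
wrist_force: [0.4, 0.5, 1.0]
finger_gap: 0.0741
```

>>> {"fn": "apply_moves", "kwargs": {
  "claw": [1, 1, 1, 1, 1, 1, 1, 1, 1, 1, 1],
  "translation": [
    [0, -1, 0],
    [0, -2, 0],
    [0, -3, 0],
    [0, -3, 0],
    [0, -3, 0],
    [0, 0, 4.5],
    [0, 0, 4.5],
    [0, 0, 4.5],
    [0, 0, 4.5],
    [0, 0, 4.5],
    [0, 0, 0]
  ],
  "twist": [
    [0, 0, 0],
    [0, 0, 0],
    [0, 0, 0],
    [0, 0, 0],
    [0, 0, 0],
    [0, 0, 0],
    [0, 0, 0],
    [0, 0, 0],
    [0, 0, 0],
    [0, 0, 0],
    [0, 0, 0]
  ]
}}

```text
clock: 19.25
tool_pos: [0.452, -0.0056, 0.2228]
ee_rot: [[0.896, 0.002, -0.443], [0.443, 0.002, 0.896], [0.003, -1.0, 0.0]]
wrist_force: [0.9, 0.2, 0.9]
finger_gap: 0.0875
```

```bash
python3 - <<'E'
from m import *
from bench import telemetry
s=cam("side");t=cam("top");S=telemetry.get_state();print(S["clock"],S["tool_pos"],S["wrist_force"],S["finger_gap"])
d=arb(.552,-.2115,.1,.455)
crop2(s,325,150,375,210,8,"pics/q0.png",20,230);crop2(s,325,150,375,210,8,"pics/q1.png",20,230,d)
cv2.imwrite("pics/q.png",np.hstack([cv2.imread("pics/q0.png"),cv2.imread("pics/q1.png")]))
crop2(t,355,190,410,245,7,"pics/r0.png",100,255);crop2(t,355,190,410,245,7,"pics/r1.png",100,255,d)
cv2.imwrite("pics/r.png",np.hstack([cv2.imread("pics/r0.png"),cv2.imread("pics/r1.png")]))
cv2.imwrite("pics/tf.png",t["pixels"][:,:,::-1])
E
```

```text
19.35 [ 0.45357025 -0.00801337  0.22260465] [-0.59060142  1.13272171 -0.69934929] 0.08756735598608843
```

View pics/q.png

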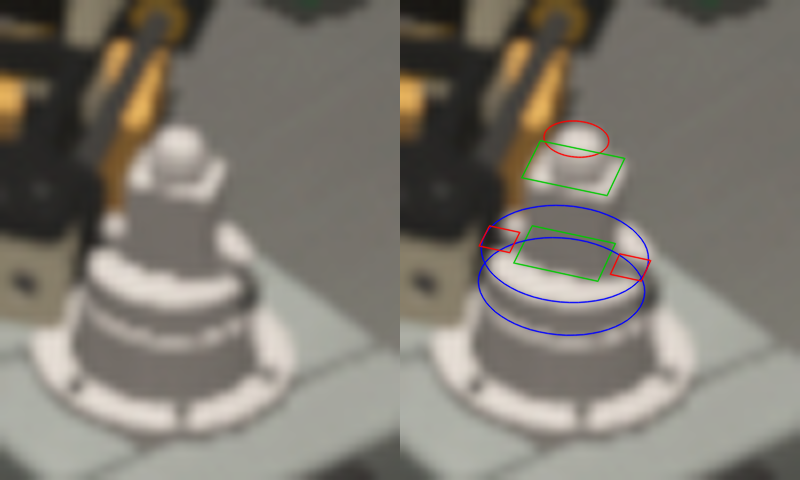

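View pics/r.png

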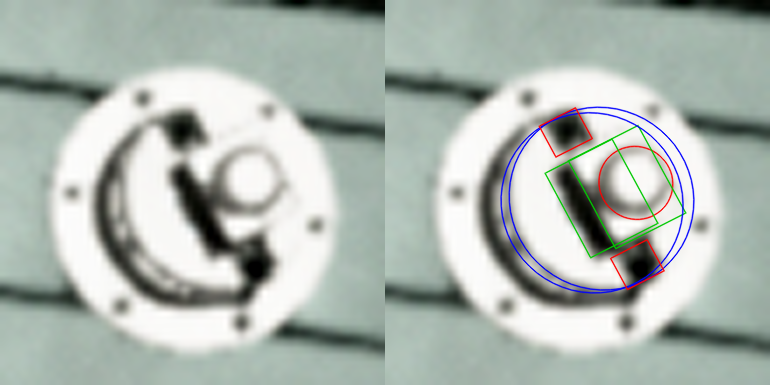

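View pics/tf.png

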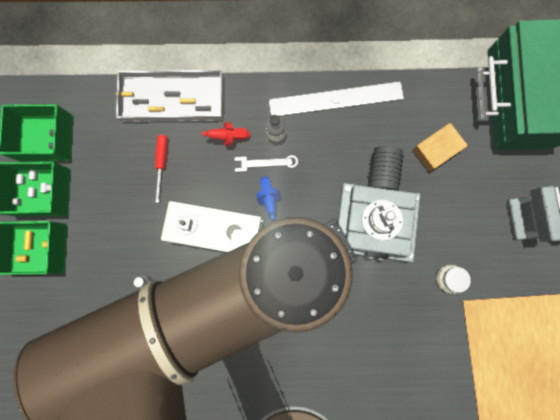

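```bash
python3 -c "
from bench import workorder,telemetry
print(telemetry.get_state()['dq'].round(3)); print(workorder.hand_in())"
```

```text
[-0.046  0.029  0.011  0.004  0.003  0.009]
the job is handed in; nothing more can be done
None
```

I lifted the slotted arbor out of the stand, lowered it into the spindle and seated it through the snap. I then let go, retracted the gripper and handed the job in at about 19 s. No verdict was reported.

**How the dogs were found:** I did not feel for them by turning the arbor. They showed as dark blocks in the top picture, at about 0.455 rad in world axes. I set the arbor to that angle, and the slots went over without turning. On the way down I shifted it sideways by a millimetre or less at a time to relieve the contact forces.

**Checks on the fit:**
- **Seating:** The resistance rose by about 4 N and then turned into a downward pull, as the snap should. The arbor then stopped hard, with the flange underside computed at 0.100 m. A final net push of about 15 N moved it no further. The highest contact force I read was about 15 N, against the 50 N limit.
- **After release:** Overlays in both pictures agree with the home pose to a few millimetres, which is the accuracy of the cameras. They show a dog in each slot.
- **Other things on the bench:** The last picture shows the plain arbor, spanner, driver, oil, grease and filters where they were. The arm hid the sprocket and mostly hid the socket, so I could not check those two at the end.

**What disagreed:**
- The visible fingers end about 16–19 mm short of where the reported TCP puts them. I set the grasp from the pictures and a light test closing instead.
- The two cameras differ by 3–5 mm.
- The red and blue look-alikes fell over early on. I do not think the arm touched them. One red one came to rest near the sprocket, and I could not rule out a nudge.
- The arm was still settling slightly (up to 0.05 rad/s), well clear of everything, when I handed in.

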